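# Close the packed food box with its four-clip lid

## Robot

A 6-joint arm with a two-finger parallel gripper is mounted at the origin on a cart in front of the work surface, level with it; the furniture and walls round the work are solid. World frame = base frame: x ahead of the robot, y to its left, z up, the work surface at z = 0. Lengths are in m, angles in degrees, forces in N, time in s.
With the tool pointing down it reaches from about 0.325 to 0.9 m from the base axis. Payload 6.1 kg.
Tool frame: the origin (TCP) lies between the finger pads; the fingertips stand 11 mm ahead of it and the grasp point (between the pads) lies 8 mm behind it; z points along the fingers, x is the direction in which the jaws open and shut, and the axes are right-handed (so a half turn about z gives the same grasp; the last joint's range is limited). The gripper opens to 87 mm and grips with 3 to 60 N. Pads are 19 mm wide; open, the fingers measure 117 mm over their backs; the gripper's body (75 mm by 190 mm) begins 51 mm behind the grasp point.
Start: joints at [-7.225, 12.628, 87.462, -0, 79.91, -7.225], TCP at [0.625, -0, 0.234] pointing down, gripper open.
Joint ranges: [-170.65, 170.65], [-52.31, 119.04], [5.05, 147.46], [-71.25, 251.25], [11.57, 151.72], [-153.62, 153.62]. Speed limits (degrees/s): [147.25, 147.25, 172.46, 180, 180, 180].

## Interface

Orientations are given as [roll, pitch, yaw] about the fixed x, y, z axes, in that order (R = Rz(yaw) Ry(pitch) Rx(roll)).
In Python, from bench import * gives the robot as it stands.
- The arm moves only by the tool drive_tool, never from a script. Its argument "rows" is a list of rows, each a list of 6 numbers: the shift along the tool's x, y, z in cm, then the turn, a rotation vector about the tool's x, y, z in rad. In form: [[tx, ty, tz, ax, ay, az], ...]. A call has 1 to 8 rows; each row shifts and turns the pose as measured when the row begins, along the tool's axes as they then stand; what a row does not reach is not made up. A row lasts 1/8 s, in which the tool goes at most 62.5 mm and 10.7 degrees, less where a joint would pass 70% of its speed; a pose out of reach is approached as far as the arm can. A call is refused whole if a number of a shift passes 6.25 or a number of a turn 0.188, either way. A call with a gripper value outside its range is refused whole. "fingers" is the finger opening in cm, from 0 to 8.7, set as the call begins (left out, the last holds). The fingers move at their own pace and stop on an object; "newtons" is the grip in N (left out, the last holds). Time passes only in rows, so rows that do not move let the fingers close. It gives the time, the measured TCP pose, the force and the opening at its end, in the units of the state.
- get_state(): the state, without advancing time (a new reading comes with each control period).
- get_image(name): name is "scene" or "side" or "wrist"; returns (picture, depth): 384x512x3 uint8, red, green, blue; 384x512 float32, m along the optical axis (not along the pixel's ray), 0 where there is no reading.
- camera_info(name): a dict with "fx", "fy", "cx", "cy" (pixels), "R" (3x3) and "t" (3): a world point X has camera coordinates R X + t; the wrist camera has in their place "tool_from_camera" (4x4, takes a point from camera to tool coordinates, whose origin is the TCP and whose axes are the tool frame's). Camera axes: x right, y down, z forward; pixel columns grow to the right and rows downward; lengths in m; the calibration is good to about 2 mm. A picture is of the moment at which its call begins: read the wrist's pose just before it. camera_info takes no time and is no camera call.
- job_done(): hands the job in, once; it reports no verdict.
The state is a dict: "t": time; "qpos": joint angles; "joint_vel": joint speeds; "effort": joint torques, N m; "tool_pos": TCP position; "eef_rot": TCP orientation; "ft_force": force on the tool from outside, world axes, zero at the start; "wrist_torque": the same for the moment, N m; "opening": finger opening in m.
Only numpy, scipy, OpenCV 4.12 (cv2) and the standard library are available. Lean on these libraries where they do the work, as an engineer would, in place of code of your own. Each camera call takes 0.05 s, during which the arm holds its last target.

## Task

Close up the packed white food box: take the teal lid by its handle from the sloping draining stand and set it squarely down on the box, all the way onto the rim. Then press the four white side clips down one after the other until each one snaps shut against the box, and let go. Leave the box where it stands, and do not disturb the mug, the plastic cup and the little vase.

Things in the scene. Friction and masses are not known exactly. Their poses are not given: they have to be found in the camera images.
- lid_handle (a point): Centre of the teal lid's handle bar; axes are the lid's: x its short way, y its long way, z out of its top. The bar runs along y: 92 x 14 (x) x 12 mm (z), on 11 mm legs at y +-40 mm, with a 22 mm gap under it; 37 mm above lid_seat. At the start the lid lies top up on the sloping stand, tilted 30 degrees about x: its -y side is the higher one, its z leans to +y.
- lid_seat (a point): Centre of the lid's underside, which comes to rest on the box's rim; axes as lid_handle. The lid is a loose plate 137 x 193 x 7 mm (x by y), 0.25 to 0.4 kg, alike after half a turn. Below it a grey seal frame 10 mm deep enters the mouth with 1.3 mm play each side; its foot is drawn in, so it finds its way when up to about 4 mm off.
- box_mouth (a point): Centre of the white food box's mouth, in the plane of its rim, 78 mm above the worktop; x its short way, y its long way, z up. Outside 124 x 180 x 78 mm, wall 3 mm, rim flange standing out 5 mm. Loose, packed with a tin and a pot: 1.8 kg, slides under a push of some 10 N. Mid-side, 12 mm below the rim, each wall has a 40 mm wide catch lip standing 8 mm out.
- stand_mid (a point): The draining stand of steel wire that the lid lies on at the start: 85 mm wide (x), 190 mm long (y), 125 mm high, fixed; this point is on the worktop below the lid's middle. The slope rises towards its -y. Two upturned wire ends, 80 mm apart, hold the lid's lower edge; lift the lid square off the slope.
- clip_xp (a joint): White clip on the lid's +x long side, rad: 0 = shut, straight down along the box wall; 1.57 = straight out; starts 1.3 to 1.85. Hinge line 72 mm from the lid's centre, 4 mm above lid_seat; stiff, it stays where left (1 N moves it). With the lid seated its catch meets the box's lip near 0.35, needs about 3 to 6 N on the flap to pass and snaps home below 0.15.
- clip_xp_pad (a point): Centre of the outer face of the flap on the lid's +x long side, 20 mm from the hinge line. The flap is 44 mm wide, 3 mm thick, and ends 30 mm from the hinge line. The point's x points out of the face that is pushed to shut it (up when the flap stands straight out, away from the box when shut); its z points to the hinge.
- clip_yp (a joint): White clip on the lid's +y short side, rad: 0 = shut, straight down along the box wall; 1.57 = straight out; starts 1.3 to 1.85. Hinge line 100 mm from the lid's centre, 4 mm above lid_seat; stiff, it stays where left (1 N moves it). With the lid seated its catch meets the box's lip near 0.35, needs about 3 to 6 N on the flap to pass and snaps home below 0.15.
- clip_yp_pad (a point): Centre of the outer face of the flap on the lid's +y short side, 20 mm from the hinge line. The flap is 44 mm wide, 3 mm thick, and ends 30 mm from the hinge line. The point's x points out of the face that is pushed to shut it (up when the flap stands straight out, away from the box when shut); its z points to the hinge.
- clip_xm (a joint): White clip on the lid's -x long side, rad: 0 = shut, straight down along the box wall; 1.57 = straight out; starts 1.3 to 1.85. Hinge line 72 mm from the lid's centre, 4 mm above lid_seat; stiff, it stays where left (1 N moves it). With the lid seated its catch meets the box's lip near 0.35, needs about 3 to 6 N on the flap to pass and snaps home below 0.15.
- clip_xm_pad (a point): Centre of the outer face of the flap on the lid's -x long side, 20 mm from the hinge line. The flap is 44 mm wide, 3 mm thick, and ends 30 mm from the hinge line. The point's x points out of the face that is pushed to shut it (up when the flap stands straight out, away from the box when shut); its z points to the hinge.
- clip_ym (a joint): White clip on the lid's -y short side, rad: 0 = shut, straight down along the box wall; 1.57 = straight out; starts 1.3 to 1.85. Hinge line 100 mm from the lid's centre, 4 mm above lid_seat; stiff, it stays where left (1 N moves it). With the lid seated its catch meets the box's lip near 0.35, needs about 3 to 6 N on the flap to pass and snaps home below 0.15.
- clip_ym_pad (a point): Centre of the outer face of the flap on the lid's -y short side, 20 mm from the hinge line. The flap is 44 mm wide, 3 mm thick, and ends 30 mm from the hinge line. The point's x points out of the face that is pushed to shut it (up when the flap stands straight out, away from the box when shut); its z points to the hinge.
- mug_brown: Bystander, to be left alone: cream mug with a handle, 92 x 123 x 95 mm; loose; origin at the centre of its underside.
- child_cup: Bystander, to be left alone: pale plastic cup, 70 mm across and 92 mm high; loose; origin at the centre of its underside.
- bud_vase: Bystander, to be left alone: small pale yellow vase with a few coloured buds, 40 mm across and 82 mm high; loose; origin at the centre of its underside.

How it is judged (in metres and radians):
On the way:
1. the lid is seated squarely on the box's rim, before any of its clips is pressed shut (horizontal distance between lid_seat and box_mouth below 0.005 m and z of lid_seat in the frame of box_mouth between -0.003 and 0.003 m and angle between the x axis of lid_seat and the x axis of box_mouth, either way round below 0.07 rad and angle between lid_seat's own z axis and vertical below 0.06 rad and value of joint each of clip_xp, clip_yp, clip_xm, clip_ym above 0.5 rad), for 0.2 s.
At the end, for the whole second after the job is handed in: The lid sits on the box: centre within 5 mm of the mouth's centre, underside within 3 mm of the rim, square to the box within 0.07 rad (either way round), level within 0.06 rad; all four clip joints are below 0.12 rad; the box stands upright on the worktop (horizontal distance between lid_seat and box_mouth below 0.005 m and z of lid_seat in the frame of box_mouth between -0.003 and 0.003 m and angle between the x axis of lid_seat and the x axis of box_mouth, either way round below 0.07 rad and angle between lid_seat's own z axis and vertical below 0.06 rad and value of joint each of clip_xp, clip_yp, clip_xm, clip_ym below 0.12 rad and angle between box_mouth's own z axis and vertical below 0.05 rad and height (world z) of box_mouth below 0.082 m); the robot touches nothing.
It fails at once if the box is pushed or dragged more than 60 mm from where it stood, or tipped (distance of box_mouth from where it was at the start of the episode above 0.06 m or angle between box_mouth's own z axis and vertical above 0.2 rad).
It fails at once if the mug is shifted more than 30 mm or tipped (distance of mug_brown from where it was at the start of the episode above 0.03 m or angle between mug_brown's own z axis and vertical above 0.3 rad).
It fails at once if the plastic cup is shifted more than 30 mm or tipped (distance of child_cup from where it was at the start of the episode above 0.03 m or angle between child_cup's own z axis and vertical above 0.3 rad).
It fails at once if the little vase is shifted more than 30 mm or tipped (distance of bud_vase from where it was at the start of the episode above 0.03 m or angle between bud_vase's own z axis and vertical above 0.3 rad).
It also fails if it takes over 58 s, if anything falls off the work surface, if the arm or the gripper's body presses on something with over 40 N, if the wrist force passes 120 N, or if a joint passes its speed limit or range.

## Working session

There is one attempt and no reset: what is moved stays moved. The work goes in short steps, Python scripts to look and compute and a tool call to move; the robot and the scene stay as the last step left them, time stands still between calls to the robot, and variables do not carry over. Pictures are saved under pics/ and viewed, and the job is handed in when it is done.

Besides the shell and the picture viewer there is one more tool, called as name(argument=value, ...) on one line, values as JSON. drive_tool: Moves the arm, as the interface text tells. Its arguments: {"type":"object","properties":{"rows":{"type":"array","items":{"type":"array","items":{"type":"number"}}},"fingers":{"type":"number"},"newtons":{"type":"number"}},"required":["rows"]}

```bash
mkdir -p pics; ls
python3 - <<'E'
from bench import *
import cv2, numpy as np
print(get_state())
for n in ["scene","side","wrist"]:
    p,d=get_image(n); cv2.imwrite(f"pics/{n}0.png",p[:,:,::-1]); np.savez(f"{n}0.npz",p=p,d=d)
    i=camera_info(n); print(n,{k:np.round(v,4).tolist() for k,v in i.items()})
E
```

```text
pics
{'t': 0.0, 'qpos': array([-7.22626774e+00,  1.26748205e+01,  8.75244655e+01, -2.08714070e-04,
        7.99108454e+01, -7.22244218e+00]), 'joint_vel': array([ 0.04710975,  0.07101817,  0.01375108, -0.02604261, -0.11917472,
        0.04659969]), 'effort': array([-1.67445501e-05, -4.94609964e+01, -3.87383544e+01,  6.99962187e-02,
        5.70271199e-02, -1.42064664e-04]), 'tool_pos': array([6.24407925e-01, 5.61928834e-05, 2.32453799e-01]), 'eef_rot': array([-1.79986358e+02,  1.09283368e-01, -3.77578782e-03]), 'ft_force': array([-0.13576853, -0.29531297, -0.79138323]), 'wrist_torque': array([-0.02269447, -0.0153977 ,  0.03031121]), 'opening': 0.08689160411081602}
scene {'fx': 477.1284, 'fy': 477.1284, 'cx': 249.075, 'cy': 184.5177, 'R': [[0.8633, -0.5044, -0.0199], [-0.2435, -0.3816, -0.8917], [0.4421, 0.7746, -0.4523]], 't': [-0.4976, 0.2454, 1.1801]}
side {'fx': 487.2375, 'fy': 487.2375, 'cx': 255.4496, 'cy': 189.7832, 'R': [[0.8418, -0.5397, -0.0112], [-0.3712, -0.5637, -0.7379], [0.3919, 0.6253, -0.6749]], 't': [-0.4919, 0.2985, 1.0372]}
wrist {'fx': 294.8205, 'fy': 294.8205, 'cx': 256.0888, 'cy': 187.3502, 'tool_from_camera': [[1.0, 0.0007, -0.0, 0.0007], [-0.0006, 0.9577, 0.2877, -0.0789], [0.0002, -0.2877, 0.9577, -0.151], [0.0, 0.0, 0.0, 1.0]]}
```

View pics/scene0.png

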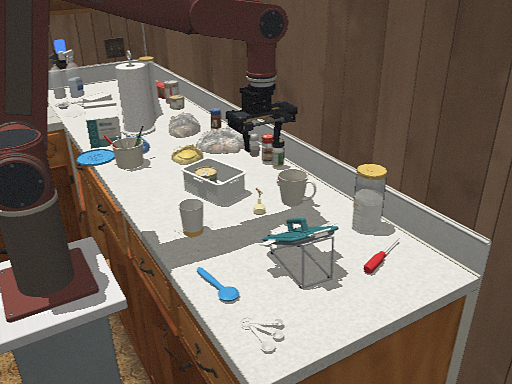

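View pics/side0.png

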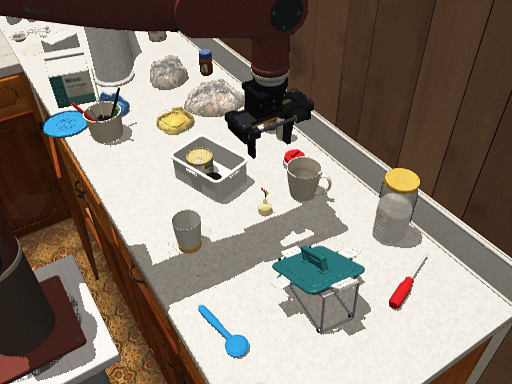

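View pics/wrist0.png

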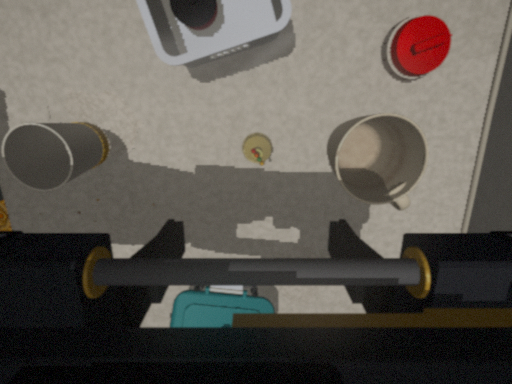

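```bash
cat > h.py <<'E'
from bench import *
import cv2, numpy as np
from scipy.spatial.transform import Rotation as Ro
def toolT(s=None):
    s=s or get_state()
    T=np.eye(4);T[:3,:3]=Ro.from_euler('xyz',s['eef_rot'],degrees=True).as_matrix();T[:3,3]=s['tool_pos'];return T
def cam(name,T=None):
    i=camera_info(name)
    if 'R' in i:
        R=np.array(i['R']);t=np.array(i['t']);C=np.eye(4);C[:3,:3]=R.T;C[:3,3]=-R.T@t
    else: C=(toolT() if T is None else T)@np.array(i['tool_from_camera'])
    return i,C
def cloud(name,d,T=None):
    i,C=cam(name,T);v,u=np.mgrid[:d.shape[0],:d.shape[1]]
    P=np.stack([(u-i['cx'])/i['fx']*d,(v-i['cy'])/i['fy']*d,d],-1)
    return P@C[:3,:3].T+C[:3,3]
def onplane(name,uv,z,T=None):
    i,C=cam(name,T);uv=np.atleast_2d(uv).astype(float)
    r=np.c_[(uv[:,0]-i['cx'])/i['fx'],(uv[:,1]-i['cy'])/i['fy'],np.ones(len(uv))]@C[:3,:3].T
    return C[:3,3]+r*((z-C[2,3])/r[:,2])[:,None]
E
python3 - <<'E'
from h import *
for n in ["side","scene"]:
    f=np.load(n+"0.npz");p,d=f['p'],f['d']
    hsv=cv2.cvtColor(p,cv2.COLOR_RGB2HSV)
    m=(hsv[...,0]>80)&(hsv[...,0]<97)&(hsv[...,1]>120)&(d>0)
    m[:200]=0
    W=cloud(n,d); P=W[m]
    print(n,m.sum(),P.min(0),P.max(0))
    # plane ransac
    best=None;rng=np.random.default_rng(0)
    for k in range(500):
        a=P[rng.choice(len(P),3,replace=False)];nn=np.cross(a[1]-a[0],a[2]-a[0]);nn/=np.linalg.norm(nn)+1e-12
        q=abs((P-a[0])@nn)<.002
        if best is None or q.sum()>best.sum():best=q
    Q=P[best];c=Q.mean(0);u,s,vt=np.linalg.svd(Q-c);nn=vt[2]*np.sign(vt[2][2])
    print(best.sum(),'normal',nn,'tilt',np.degrees(np.arccos(nn[2])),'yaw of lean',np.degrees(np.arctan2(nn[1],nn[0])))
    h=(P-c)@nn
    yl=np.r_[nn[:2],0];yl/=np.linalg.norm(yl)
    xh=np.cross(yl,nn);xh/=np.linalg.norm(xh); yy=np.cross(nn,xh)
    L=np.c_[(P-c)@xh,(P-c)@yy,h]
    print('x',xh,'y',yy)
    pl=abs(h)<.004; rect=cv2.minAreaRect((L[pl][:,:2]*1000).astype(np.float32)); print('plate rect',rect)
    hd=h>.015; rect2=cv2.minAreaRect((L[hd][:,:2]*1000).astype(np.float32)); print('handle',hd.sum(),rect2,h.max(),np.percentile(h[hd],[50,80,95]))
    print('c',c)
    top=h>.022
    print('handle top mean', P[top].mean(0),top.sum())
    r=np.array(rect[0])/1000;print('plate centre world',c+xh*r[0]+yy*r[1])
E
```

```text
side 2534 [ 0.49727455 -0.34806755  0.04054281] [ 0.64365217 -0.16746266  0.14520285]
1933 normal [0.05303314 0.49644605 0.86644608] tilt 29.95175881044666 yaw of lean 83.9024690684514
x [ 9.94342522e-01 -1.06221222e-01  8.00845437e-18] y [ 0.09203496  0.86154418 -0.49927066]
plate rect ((7.0164794921875, 18.004478454589844), (145.59046936035156, 205.0558624267578), 0.5718863606452942)
handle 224 ((7.625304222106934, 17.67192268371582), (89.93930053710938, 14.628379821777344), 89.87841796875) 0.03645923236675469 [0.03191516 0.03469192 0.03551449]
c [ 0.56311079 -0.2717872   0.10316744]
handle top mean [ 0.57118    -0.24841366  0.12577989] 191
plate centre world [ 0.57174461 -0.25702084  0.09417833]
scene 555 [-7.55512515e-02 -3.46112013e-01  3.45634741e-04] [0.65934359 0.00119404 0.14663533]
344 normal [0.04479307 0.4895683  0.87081368] tilt 29.446667891236594 yaw of lean 84.77227569892564
x [ 9.95840427e-01 -9.11144584e-02  7.96828769e-18] y [ 0.07934372  0.86719146 -0.4916132 ]
plate rect ((14.277935028076172, 17.814834594726562), (200.1387176513672, 143.33038330078125), 84.65422058105469)
handle 92 ((-304.4754333496094, 116.06719207763672), (86.46208953857422, 699.2306518554688), 73.22737121582031) 0.12650660496735233 [0.02841789 0.0332358  0.03439641]
c [ 0.55383406 -0.272367    0.10646045]
handle top mean [ 0.54950634 -0.24235086  0.12729071] 68
plate centre world [ 0.5694661  -0.25821905  0.09770245]
```

```bash
python3 - <<'E'
from h import *
for n in ["side","scene","wrist"]:
    f=np.load(n+"0.npz");p,d=f['p'],f['d']
    W=cloud(n,d); 
    hd=[0.5,0.65]
    m=(d>0)&(abs(W[...,2]-.078)<.004)&(W[...,0]>.3)&(W[...,0]<.8)&(W[...,1]>.03)&(W[...,1]<.5)
    num,lab,st,ce=cv2.connectedComponentsWithStats(m.astype(np.uint8),connectivity=8)
    for k in range(1,num):
        if st[k,4]>60:
            P=W[lab==k];print(n,st[k],P.mean(0),cv2.minAreaRect((P[:,:2]*1000).astype(np.float32)))
    # objects at other heights
    m=(d>0)&(W[...,2]>.03)&(W[...,2]<.25)&(W[...,0]>.3)&(W[...,0]<.9)&(W[...,1]>-.5)&(W[...,1]<.5)
    num,lab,st,ce=cv2.connectedComponentsWithStats(m.astype(np.uint8),connectivity=4)
    for k in range(1,num):
        if st[k,4]>100:
            P=W[lab==k];print('   ',n,st[k],np.round(P.min(0),3),np.round(P.max(0),3))
E
python3 -c "
import cv2
a=cv2.imread('pics/side0.png')[120:340,150:400];cv2.imwrite('pics/sidez.png',cv2.resize(a,None,fx=2.7,fy=2.7,interpolation=3))"
```

```text
side [170 135  78  48 522] [0.56843159 0.20935839 0.07728056] ((569.6766357421875, 215.54843139648438), (138.59075927734375, 195.4896697998047), 16.607685089111328)
side [288 160  26  10  67] [0.7638227  0.05273192 0.07825722] ((757.2999877929688, 52.03573226928711), (26.585966110229492, 73.334716796875), 76.80712890625)
side [173 212  24  13  66] [0.41090742 0.04727249 0.07817652] ((407.6446533203125, 46.15005111694336), (22.701580047607422, 58.65822219848633), 83.09577178955078)
    side [205  92  39  19 361] [0.707 0.451 0.03 ] [0.851 0.5   0.059]
    side [170 113  20  11 105] [0.58  0.469 0.03 ] [0.638 0.5   0.047]
    side [276 125  15  19 129] [ 0.666 -0.013  0.031] [0.845 0.271 0.25 ]
    side [ 170  135   78   60 2555] [0.483 0.108 0.03 ] [0.655 0.325 0.082]
    side [ 285  149   47   47 1340] [ 0.702 -0.045  0.03 ] [0.831 0.163 0.101]
    side [ 374  168   46   71 2397] [ 0.795 -0.263  0.03 ] [ 0.88  -0.181  0.19 ]
    side [171 209  30  38 910] [ 0.369 -0.015  0.03 ] [0.439 0.058 0.097]
    side [ 270  245   95   82 3556] [ 0.471 -0.367  0.03 ] [ 0.676 -0.143  0.163]
scene
[... 1360 characters left out ...]
594)
    wrist [ 136    0  156   66 3028] [0.516 0.11  0.03 ] [0.657 0.178 0.081]
    wrist [ 170    0   47   27 1007] [0.535 0.153 0.03 ] [0.583 0.177 0.047]
    wrist [ 395   15   58   60 2605] [0.776 0.105 0.03 ] [0.835 0.164 0.05 ]
    wrist [ 328  113  101   98 5173] [ 0.704 -0.043  0.03 ] [0.797 0.066 0.097]
    wrist [   2  123   98   68 4779] [ 0.37  -0.012  0.03 ] [0.441 0.056 0.094]
    wrist [251 145  14  21 180] [0.619 0.01  0.03 ] [0.634 0.03  0.082]
    wrist [151 219  35  39 802] [ 0.572 -0.01   0.22 ] [0.582 0.012 0.25 ]
    wrist [328 219  35  39 800] [ 0.668 -0.01   0.221] [0.679 0.012 0.25 ]
    wrist [ 170  286  105   41 3134] [ 0.512 -0.208  0.036] [ 0.649 -0.162  0.068]
```

View pics/sidez.png

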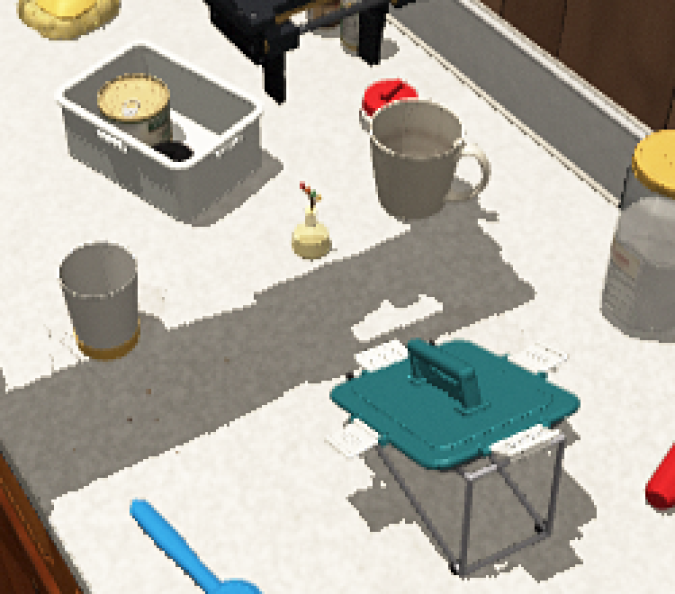

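```bash
cat >> h.py <<'E'
def rows(Tt,n,T=None):
    T=toolT() if T is None else T
    r=Ro.from_matrix(T[:3,:3].T@Tt[:3,:3]).as_rotvec()/n
    dp=(Tt[:3,3]-T[:3,3])/n*100
    out=[]
    for k in range(n):
        Rk=T[:3,:3]@Ro.from_rotvec(r*k).as_matrix()
        out.append(np.r_[np.round(Rk.T@dp,2),np.round(r,3)].tolist())
    print(out)
def mk(R,p):
    T=np.eye(4);T[:3,:3]=R;T[:3,3]=p;return T
def lid0():
    xl=np.array([0.9948,-0.1015,0]);n=np.array([0.0507,0.4969,0.8663]);n/=np.linalg.norm(n)
    xl-=n*(xl@n);xl/=np.linalg.norm(xl);yl=np.cross(n,xl)
    return xl,yl,n
E
python3 - <<'E'
from h import *
c=np.array([ 0.56311079,-0.2717872,0.10316744]);xh=np.array([9.94342522e-01,-1.06221222e-01,0]);yy=np.array([0.09203496,0.86154418,-0.49927066])
f=np.load("side0.npz");p,d=f['p'],f['d']
xl,yl,n=lid0()
bar=c+.0076*xh+.0177*yy+.030*n
print('bar',bar)
R=np.c_[xl,-yl,-n]
rows(mk(R,bar-.008*n+.07*n),6)
E
```

```text
bar [ 0.57381785 -0.24243782  0.12031992]
[[-0.79, 3.53, 0.98, -0.087, -0.004, 0.017], [-0.73, 3.44, 1.29, -0.087, -0.004, 0.017], [-0.67, 3.33, 1.58, -0.087, -0.004, 0.017], [-0.61, 3.19, 1.87, -0.087, -0.004, 0.017], [-0.55, 3.02, 2.14, -0.087, -0.004, 0.017], [-0.49, 2.83, 2.4, -0.087, -0.004, 0.017]]
```

drive_tool(rows=[[-0.79, 3.53, 0.98, -0.087, -0.004, 0.017], [-0.73, 3.44, 1.29, -0.087, -0.004, 0.017], [-0.67, 3.33, 1.58, -0.087, -0.004, 0.017], [-0.61, 3.19, 1.87, -0.087, -0.004, 0.017], [-0.55, 3.02, 2.14, -0.087, -0.004, 0.017], [-0.49, 2.83, 2.4, -0.087, -0.004, 0.017], [0, 0, 0, 0, 0, 0]], fingers=6.0)

```text
t: 1.02
tool_pos: [0.5736, -0.2171, 0.1712]
eef_rot: [149.2, 0.1, -6.0]
ft_force: [0.0, 0.2, -0.2]
opening: 0.0604
```

Run:
```python
from h import *
T=toolT();p,d=get_image("wrist"); cv2.imwrite("pics/w1.png",p[:,:,::-1]); np.savez("w1.npz",p=p,d=d,T=T)
hsv=cv2.cvtColor(p,cv2.COLOR_RGB2HSV)
m=(hsv[...,0]>80)&(hsv[...,0]<97)&(hsv[...,1]>100)&(d>0)
P=cloud("wrist",d,T)[m]
xl,yl,n=lid0();bar=np.array([ 0.57381785,-0.24243782,0.12031992])
L=(P-bar)@np.c_[xl,yl,n]*1000
print(np.percentile(L,[1,50,99],axis=0))
for lo,hi in((-34,-27),(3,9)):
    s=L[(L[:,2]>lo)&(L[:,2]<hi)]; print(len(s),np.median(s[:,2]) if len(s) else 0,cv2.minAreaRect(s[:,:2].astype(np.float32)) if len(s)>5 else '')
s=get_state();print(s['tool_pos'],s['eef_rot'],s['ft_force'],s['t'])
rows(mk(np.c_[xl,-yl,-n],bar-.008*n),4)
```

```text
[[-64.2732009  -61.19516828 -32.66309517]
 [  2.88261428  23.8822851  -29.93658811]
 [ 66.27326211  97.0606465  157.46370916]]
23496 -30.111652873698546 ((0.8639297485351562, 3.43572998046875), (202.75755310058594, 145.5865478515625), 89.9924545288086)
1822 4.360140415079613 ((1.8501362800598145, 3.75799560546875), (89.57596588134766, 12.634763717651367), 89.45050048828125)
[ 0.57463226 -0.21652075  0.17227662] [ 1.49304189e+02 -4.60367579e-02 -5.99934185e+00] [-0.45347301 -0.54785775  0.62481594] 1.075
[[0.05, -0.11, 1.65, 0.003, 0.0, -0.001], [0.05, -0.1, 1.65, 0.003, 0.0, -0.001], [0.05, -0.1, 1.65, 0.003, 0.0, -0.001], [0.05, -0.09, 1.65, 0.003, 0.0, -0.001]]
```

View pics/w1.png

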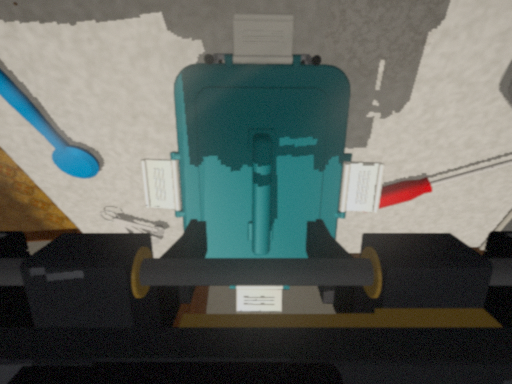

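The wrist picture shows the lid, with the bar from about (262,135) to (262,253). The bar lies about 1.5 mm in x and 3.5 mm in y from my first estimate. The next move corrects for that and goes down.

drive_tool(rows=[[0.1, -0.2, 1.65, 0.003, 0, -0.001], [0.1, -0.2, 1.65, 0.003, 0, -0.001], [0.1, -0.2, 1.65, 0.003, 0, -0.001], [0.05, -0.15, 1.6, 0.003, 0, -0.001], [0, 0, 0, 0, 0, 0]])

```text
t: 1.7
tool_pos: [0.5768, -0.2439, 0.1084]
eef_rot: [150.2, -0.0, -5.7]
ft_force: [-0.4, -0.4, 0.8]
opening: 0.06
```

Run:
```python
from h import *
xl,yl,n=lid0();bar=np.array([ 0.57381785,-0.24243782,0.12031992])+.0015*xl+.0035*yl
s=get_state();T=toolT(s);print(s['t'],s['ft_force'],s['eef_rot'],'TCP rel bar in lid mm',np.c_[xl,yl,n].T@(T[:3,3]-bar)*1000)
p,d=get_image("side"); cv2.imwrite("pics/s2.png",cv2.resize(p[200:340,230:400,::-1],None,fx=4,fy=4))
```

```text
1.7 [-0.35982381 -0.3746872   0.79394874] [ 1.50205018e+02 -2.38680050e-02 -5.72757704e+00] TCP rel bar in lid mm [  1.58557685   1.50910074 -10.92086892]
```

View pics/s2.png

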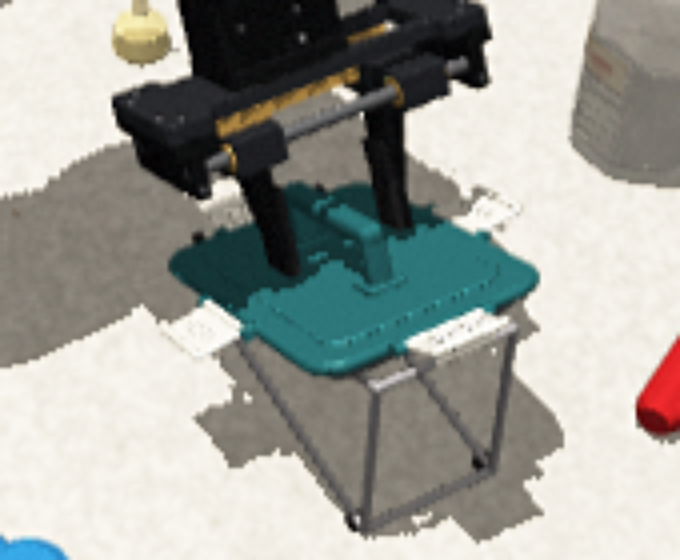

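The fingers straddle the bar at about (350,240) in the enlarged view. I close them now.

drive_tool(rows=[[-0.12, 0, -0.2, 0, 0, 0], [0, 0, 0, 0, 0, 0], [0, 0, 0, 0, 0, 0], [0, 0, 0, 0, 0, 0], [0, 0, 0, 0, 0, 0], [0, 0, 0, 0, 0, 0]], fingers=0, newtons=45)

```text
t: 2.5
tool_pos: [0.5769, -0.2424, 0.1135]
eef_rot: [150.1, -0.2, -5.7]
ft_force: [-2.4, -0.6, 0.6]
opening: 0.0138
```

drive_tool(rows=[[0, 0, -1, 0, 0, 0], [0, 0, -2, 0, 0, 0], [0, 0, -2.5, 0, 0, 0], [0, 0, -2.5, 0, 0, 0], [0, 0, -2.5, 0, 0, 0], [0, 0, 0, 0, 0, 0]])

```text
t: 3.25
tool_pos: [0.5831, -0.1846, 0.21]
eef_rot: [150.4, -0.4, -5.6]
ft_force: [-0.5, 0.4, -2.7]
opening: 0.0133
```

Run:
```python
from h import *
p,d=get_image("side"); cv2.imwrite("pics/s3.png",p[:,:,::-1])
s=get_state();print(s)
yb=np.radians(16.2);xb=np.array([np.cos(yb),np.sin(yb),0]);ybx=np.array([-np.sin(yb),np.cos(yb),0])
rows(mk(np.c_[xb,-ybx,[0,0,-1]],[.569,.0,.26]),8)
```

```text
{'t': 3.3, 'qpos': array([ -9.65243731,  12.11742432,  95.6076337 , -31.08735432,
        72.45051391,   5.65202803]), 'joint_vel': array([-1.0825344 ,  1.40309443,  1.84147688, -0.22272231, -0.48093449,
        0.10722494]), 'effort': array([ 1.81616843e-01, -4.97473848e+01, -3.91990721e+01, -2.97663130e+00,
        3.86091722e-01, -2.64589407e-02]), 'tool_pos': array([ 0.58219561, -0.18491642,  0.20846929]), 'eef_rot': array([150.4086548 ,  -0.24869271,  -5.60429194]), 'ft_force': array([ 0.57391013,  0.37955173, -3.66285445]), 'wrist_torque': array([ 0.6119313 , -0.08502719,  0.01495899]), 'opening': 0.013317723130894387}
[[-0.39, -1.67, -1.69, 0.064, 0.012, -0.047], [-0.29, -1.79, -1.58, 0.064, 0.012, -0.047], [-0.18, -1.9, -1.47, 0.064, 0.012, -0.047], [-0.08, -1.99, -1.35, 0.064, 0.012, -0.047], [0.03, -2.08, -1.22, 0.064, 0.012, -0.047], [0.15, -2.14, -1.08, 0.064, 0.012, -0.047], [0.26, -2.2, -0.94, 0.064, 0.012, -0.047], [0.37, -2.24, -0.79, 0.064, 0.012, -0.047]]
```

View pics/s3.png

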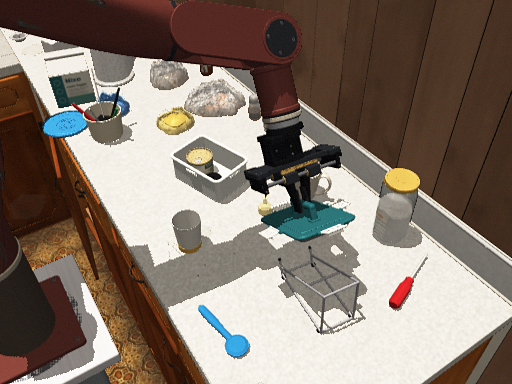

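The lid is off the stand, and the stand is empty at about (318,290). I now level it, turn it and carry it toward the box.

drive_tool(rows=[[-0.4, -1.67, -1.8, 0.064, 0.012, -0.047], [-0.3, -1.8, -1.7, 0.064, 0.012, -0.047], [-0.2, -1.9, -1.6, 0.064, 0.012, -0.047], [-0.1, -2.0, -1.4, 0.064, 0.012, -0.047], [0.03, -2.1, -1.25, 0.064, 0.012, -0.047], [0.15, -2.2, -1.1, 0.064, 0.012, -0.047], [0.26, -2.2, -1, 0.064, 0.012, -0.047], [0.37, -2.3, -0.8, 0.064, 0.012, -0.047]])

```text
t: 4.3
tool_pos: [0.5605, 0.0069, 0.2559]
eef_rot: [-178.6, 0.7, 16.9]
ft_force: [0.7, -0.3, -3.0]
opening: 0.0136
```

Run:
```python
from h import *
p,d=get_image("side"); cv2.imwrite("pics/s4.png",p[:,:,::-1])
T=toolT();p,d=get_image("wrist"); cv2.imwrite("pics/w4.png",p[:,:,::-1]); np.savez("w4.npz",p=p,d=d,T=T)
s=get_state();print(s['t'],s['tool_pos'],s['eef_rot'],s['wrist_torque'])
P=cloud("wrist",d,T);hsv=cv2.cvtColor(p,cv2.COLOR_RGB2HSV)
m=(d>0)&(abs(P[...,2]-.078)<.005)&(P[...,1]>.09)
Q=P[m];print(len(Q),cv2.minAreaRect((Q[:,:2]*1000).astype(np.float32)))
```

```text
4.4 [0.56095815 0.00690226 0.25651082] [-178.70894071    0.68661919   16.89643474] [-0.04182797  0.00690065  0.01132005]
865 ((606.0036010742188, 146.78173828125), (145.84881591796875, 66.92239379882812), 43.900936126708984)
```

View pics/w4.png

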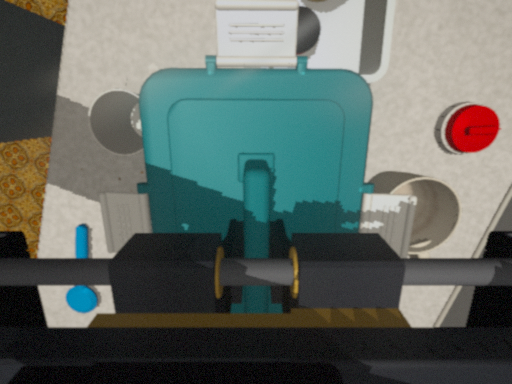

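View pics/s4.png

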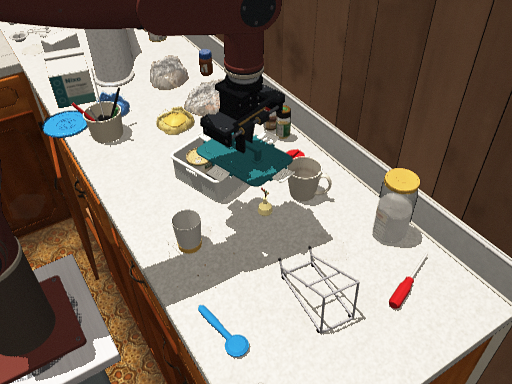

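```bash
cat > box.py <<'E'
from h import *
def edges(P,c,yaw,tag):
    a=np.radians(yaw);B=np.array([[np.cos(a),-np.sin(a)],[np.sin(a),np.cos(a)]])
    L=(P[:,:2]-c)@B*1000
    for ax,nm,half in((0,'x',67),(1,'y',95)):
        for sg in(-1,1):
            o=1-ax;bins=np.arange(-90,91,6) if ax==0 else np.arange(-62,63,6)
            X=[];Y=[]
            for b in bins:
                s=L[(abs(L[:,o]-b)<3)&(sg*L[:,ax]>half-20)]
                if len(s)>=3: X.append(b);Y.append((sg*s[:,ax]).max()*sg)
            if len(X)>=5:
                X=np.array(X);Y=np.array(Y)
                for _ in range(3):
                    k=np.polyfit(X,Y,1);r=abs(Y-np.polyval(k,X));g=r<=max(1.5,np.median(r)*2.);X,Y=X[g],Y[g]
                print(tag,nm,sg,'n',len(X),'offset %.1f (nominal %d) slope deg %.2f'%(np.polyval(k,0),sg*half,np.degrees(k[0])*(-1 if ax==0 else 1)))
if __name__=="__main__":
  for n in["side","scene","wrist"]:
    f=np.load(n+"0.npz");T=mk(Ro.from_euler('xyz',[-179.986,.109,-.004],degrees=True).as_matrix(),[.6244,0,.23245])
    W=cloud(n,f['d'],T);m=(f['d']>0)&(abs(W[...,2]-.078)<.005)&(abs(W[...,0]-.569)<.12)&(abs(W[...,1]-.215)<.13)
    edges(W[m],np.array([.569,.215]),16.2,n)
  f=np.load("w4.npz");P=cloud("wrist",f['d'],np.eye(4))*1000  # tool frame
  hsv=cv2.cvtColor(f['p'],cv2.COLOR_RGB2HSV)
  m=(hsv[...,0]>80)&(hsv[...,0]<97)&(hsv[...,1]>100)&(f['d']>0);m[240:]=0
  Q=P[m];pl=Q[(abs(Q[:,2]-np.median(Q[:,2]))<4)]
  A=np.c_[pl[:,:2],np.ones(len(pl))];k=np.linalg.lstsq(A,pl[:,2],rcond=None)[0];print('plate plane z=',k,'tilt deg',np.degrees(k[:2]))
  for y0 in range(-90,-20,10):
    s=pl[abs(pl[:,1]-y0)<3]
    if len(s):print(y0,s[:,0].min(),s[:,0].max())
  print('far edge by x',[(x,round(pl[abs(pl[:,0]-x)<4][:,1].min(),1)) for x in(-50,-40,-30,30,40,50)])
  b=Q[Q[:,2]<k[2]-28]
  print('bar far end',b[:,1].min(),'x',b[:,0].min(),b[:,0].max(),'z',np.median(b[:,2]))
E
python3 box.py
```

```text
side x -1 n 22 offset -67.2 (nominal -67) slope deg -0.07
side x 1 n 27 offset 66.5 (nominal 67) slope deg 0.33
side y -1 n 16 offset -95.4 (nominal -95) slope deg 1.28
side y 1 n 11 offset 95.3 (nominal 95) slope deg 3.10
scene x -1 n 22 offset -66.7 (nominal -67) slope deg -0.12
scene x 1 n 12 offset 64.7 (nominal 67) slope deg -0.22
scene y -1 n 8 offset -94.8 (nominal -95) slope deg 1.42
scene y 1 n 20 offset 94.2 (nominal 95) slope deg 2.31
wrist x -1 n 9 offset -66.7 (nominal -67) slope deg 1.64
wrist y -1 n 19 offset -94.9 (nominal -95) slope deg 0.86
plate plane z= [ 1.19287529e-02 -1.21183512e-02  2.41726653e+01] tilt deg [ 0.6834672  -0.69433038]
-90 -41.1569299274791 57.7688714348148
-80 -65.51804763991964 57.51910988908728
-70 -67.00878522838657 67.22321308446595
-60 -67.9808786736235 67.10982110731983
-50 -68.25162062607467 67.03737154265207
-40 -67.20079381072928 67.14618991546848
-30 -73.50180679542164 73.06958359343379
far edge by x [(-50, np.float64(-85.6)), (-40, np.float64(-92.0)), (-30, np.float64(-94.0)), (30, np.float64(-101.1)), (40, np.float64(-94.3)), (50, np.float64(-94.4))]
bar far end -45.30108103339821 x -79.69121523476161 80.5313524187176 z -9.916052528181062
```

```bash
cat >> h.py <<'E'
def vert(yaw,p,tx=0,ty=0):
    a=np.radians(yaw);x=np.array([np.cos(a),np.sin(a),0]);y=np.array([-np.sin(a),np.cos(a),0])
    return mk(np.c_[x,-y,[0,0,-1]]@Ro.from_rotvec([tx,ty,0]).as_matrix(),p)
E
python3 - <<'E'
from h import *
rows(vert(16.4,[.569,.2165,.20]),6)
f=np.load("w4.npz");R=f['T'][:3,:3];n=-R@np.array([-.0119,.0121,1]);print('plate normal world',n)
E
```

```text
[[1.15, -3.28, 1.0, -0.004, 0.002, 0.001], [1.15, -3.29, 0.99, -0.004, 0.002, 0.001], [1.14, -3.29, 0.98, -0.004, 0.002, 0.001], [1.13, -3.3, 0.97, -0.004, 0.002, 0.001], [1.13, -3.3, 0.96, -0.004, 0.002, 0.001], [1.12, -3.31, 0.95, -0.004, 0.002, 0.001]]
plate normal world [ 0.02652914 -0.00802239  0.9997599 ]
```

drive_tool(rows=[[1.15, -3.3, 1.0, -0.004, 0.002, 0.001], [1.15, -3.3, 1, -0.004, 0.002, 0.001], [1.14, -3.3, 1, -0.004, 0.002, 0.001], [1.13, -3.3, 1, -0.004, 0.002, 0.001], [1.13, -3.3, 1, -0.004, 0.002, 0.001], [1.12, -3.3, 1, -0.004, 0.002, 0.001], [0, 0, 0, 0, 0, 0]])

```text
t: 5.28
tool_pos: [0.5688, 0.2131, 0.1864]
eef_rot: [178.9, 0.5, 15.8]
ft_force: [-0.6, -1.0, -2.4]
opening: 0.0134
```

Run:
```python
from h import *
s=get_state();print(s['t'],s['tool_pos'],s['eef_rot'],s['wrist_torque'])
C=np.array([.569,.215]);a=np.radians(16.4);B=np.array([[np.cos(a),-np.sin(a)],[np.sin(a),np.cos(a)]])
for n in("side","scene"):
    p,d=get_image(n);cv2.imwrite(f"pics/{n}5.png",p[:,:,::-1])
    W=cloud(n,d);hsv=cv2.cvtColor(p,cv2.COLOR_RGB2HSV)
    m=(hsv[...,0]>80)&(hsv[...,0]<97)&(hsv[...,1]>100)&(d>0)&(abs(W[...,0]-.57)<.14)&(abs(W[...,1]-.215)<.16)
    P=W[m];z=np.median(P[:,2]);pl=P[abs(P[:,2]-z)<.006];L=np.c_[(pl[:,:2]-C)@B,pl[:,2]]*1000
    k=np.linalg.lstsq(np.c_[L[:,:2],np.ones(len(L))],L[:,2],rcond=None)[0]
    print(n,len(L),'z plane',k,cv2.minAreaRect(L[:,:2].astype(np.float32)),L.min(0),L.max(0))
rows(vert(16.4,[.569,.2165,.14]),4)
```

```text
5.275 [0.56877876 0.21306632 0.18640135] [178.90507055   0.54920964  15.8181461 ] [-0.0492662  -0.00123344 -0.00796608]
side 1698 z plane [-1.47802698e-02 -1.82782254e-02  1.61567601e+02] ((-4.464851379394531, -6.0351715087890625), (143.1622772216797, 202.3003692626953), 1.1977260112762451) [ -75.87981766 -107.7973352   156.55744508] [ 67.72949784  94.65130212 168.27969586]
scene 788 z plane [-9.38190472e-03 -1.31158519e-02  1.64981412e+02] ((-5.79205322265625, -5.867103576660156), (142.02685546875, 201.93084716796875), 3.249691963195801) [ -77.1590665  -108.66768101  160.44447037] [ 66.82997989  93.91816098 171.24935343]
[[0.03, -0.15, 1.19, 0.005, 0.002, -0.003], [0.03, -0.15, 1.19, 0.005, 0.002, -0.003], [0.03, -0.14, 1.19, 0.005, 0.002, -0.003], [0.03, -0.14, 1.19, 0.005, 0.002, -0.003]]
```

View pics/side5.png

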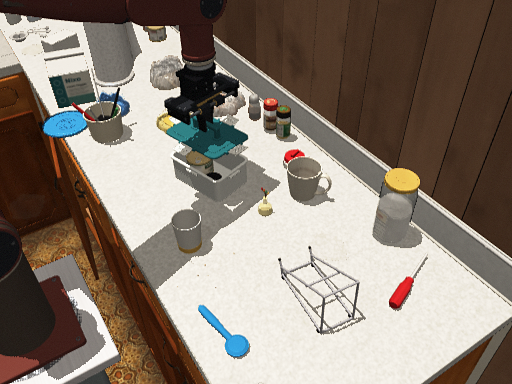

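```bash
cat > lid.py <<'E'
from h import *
def lidedges(n,p,d,C,yaw,T=None,zr=(.08,.25)):
    a=np.radians(yaw);B=np.array([[np.cos(a),-np.sin(a)],[np.sin(a),np.cos(a)]])
    W=cloud(n,d,T);hsv=cv2.cvtColor(p,cv2.COLOR_RGB2HSV)
    m=(hsv[...,0]>80)&(hsv[...,0]<97)&(hsv[...,1]>100)&(d>0)&(abs(W[...,0]-C[0])<.14)&(abs(W[...,1]-C[1])<.16)&(W[...,2]>zr[0])&(W[...,2]<zr[1])
    P=W[m];L=np.c_[(P[:,:2]-C)@B,P[:,2]]*1000
    pl=L[abs(L[:,2]-np.median(L[:,2]))<6]
    for _ in range(3):
        k=np.linalg.lstsq(np.c_[pl[:,:2],np.ones(len(pl))],pl[:,2],rcond=None)[0]
        r=L[:,2]-np.c_[L[:,:2],np.ones(len(L))]@k;pl=L[abs(r)<2.5]
    print(n,'plane',k,len(pl))
    for ax,half,bins in((0,68.5,[-75,-65,-55,-45,-35,35,45,55,65,75]),(1,96.5,[-50,-42,-34,34,42,50])):
        for sg in(-1,1):
            X=[];Y=[]
            for b in bins:
                s=pl[(abs(pl[:,1-ax]-b)<5)&(sg*pl[:,ax]>half-25)]
                if len(s)>3:X.append(b);Y.append(round(sg*(sg*s[:,ax]).max(),1))
            if len(X)>2:
                kk=np.polyfit(X,Y,1);print('  ','xy'[ax],sg,Y,'med %.1f nom %.1f ang %.2f'%(np.median(Y),sg*half,np.degrees(kk[0])*(-1 if ax==0 else 1)))
    return pl
E
python3 - <<'E'
from lid import *
C=np.array([.569,.215])
for n in("side","scene"):
    p,d=get_image(n);lidedges(n,p,d,C,16.4)
T=toolT();p,d=get_image("wrist");p[240:]=0;lidedges("wrist",p,d,C,16.4,T)
print(T)
E
```

```text
side plane [-1.39011562e-02 -1.97005623e-02  1.62790005e+02] 1436
   x -1 [np.float64(-68.5), np.float64(-68.1), np.float64(-70.6), np.float64(-72.6), np.float64(-73.5), np.float64(-69.2), np.float64(-68.8), np.float64(-67.7), np.float64(-68.6), np.float64(-67.9)] med -68.7 nom -68.5 ang -0.88
   x 1 [np.float64(59.6), np.float64(60.1), np.float64(61.4), np.float64(58.5), np.float64(67.3)] med 60.1 nom 68.5 ang -7.91
   y -1 [np.float64(-102.0), np.float64(-101.7), np.float64(-106.6), np.float64(-103.2), np.float64(-101.2), np.float64(-101.2)] med -101.8 nom -96.5 ang 0.93
   y 1 [np.float64(86.9), np.float64(87.6), np.float64(89.7)] med 87.6 nom 96.5 ang 10.03
scene plane [-1.44129469e-02 -1.72285083e-02  1.66392835e+02] 672
   x -1 [np.float64(-71.0), np.float64(-67.9), np.float64(-71.0), np.float64(-72.2), np.float64(-71.0), np.float64(-69.0), np.float64(-71.7), np.float64(-66.1), np.float64(-70.2), np.float64(-63.2)] med -70.6 nom -68.5 ang -1.42
   x 1 [np.float64(59.2), np.float64(55.6), np.float64(65.2)] med 59.2 nom 68.5 ang -8.35
   y -1 [np.float64(-102.3), np.float64(-102.3), np.float64(-105.4), np.float64(-103.9), np.float64(-101.8), np.float64(-101.8)] med -102.3 nom -96.5 ang 0.51
wrist plane [-1.90514968e-02 -2.90736785e-02  1.64483943e+02] 31068
   x -1 [np.float64(-66.7), np.float64(-66.5), np.float64(-66.4), np.float64(-66.0), np.float64(-60.6)] med -66.4 nom -68.5 ang -7.28
   x 1 [np.float64(67.7), np.float64(68.0), np.float64(67.7), np.float64(68.1), np.float64(65.4)] med 67.7 nom 68.5 ang 2.58
   y 1 [np.float64(82.4), np.float64(86.6), np.float64(89.2), np.float64(92.1), np.float64(88.9), np.float64(88.8)] med 88.8 nom 96.5 ang 2.72
[[ 0.96292799  0.26975658 -0.00103298  0.57024042]
 [ 0.26968389 -0.96274451 -0.01983938  0.2107917 ]
 [-0.0063463   0.01882531 -0.99980265  0.1888737 ]
 [ 0.          0.          0.          1.        ]]
```

drive_tool(rows=[[0, -0.15, 1.3, 0.007, 0.004, -0.004], [0, -0.15, 1.4, 0.007, 0.005, -0.004], [0, -0.1, 1.4, 0.006, 0.005, -0.002], [0, -0.1, 1.0, 0, 0, 0], [0, 0, 0, 0, 0, 0]])

```text
t: 6.15
tool_pos: [0.5689, 0.2129, 0.1339]
eef_rot: [-179.9, -0.5, 16.1]
ft_force: [0.1, 1.1, -2.8]
opening: 0.0136
```

Run:
```python
from lid import *
C=np.array([.569,.215])
p,d=get_image("side");lidedges("side",p,d,C,16.4);cv2.imwrite("pics/s6.png",cv2.resize(p[60:220,130:280,::-1],None,fx=4,fy=3.7))
T=toolT();p,d=get_image("wrist");p[240:]=0;lidedges("wrist",p,d,C,16.4,T)
for i in range(3):
    s=get_state();print(s['t'],s['tool_pos'],s['eef_rot'],s['ft_force'])
```

```text
side plane [-8.75844216e-04 -8.61490582e-05  1.09072489e+02] 1377
   x -1 [np.float64(-69.2), np.float64(-69.5), np.float64(-68.4), np.float64(-65.2), np.float64(-70.1), np.float64(-68.1), np.float64(-71.1), np.float64(-69.6), np.float64(-67.2), np.float64(-66.8)] med -68.8 nom -68.5 ang -0.12
   x 1 [np.float64(61.6), np.float64(60.3), np.float64(62.2), np.float64(62.2), np.float64(68.1)] med 62.2 nom 68.5 ang -8.54
   y -1 [np.float64(-99.4), np.float64(-99.4), np.float64(-102.6), np.float64(-99.8), np.float64(-101.5), np.float64(-98.8)] med -99.6 nom -96.5 ang 0.20
   y 1 [np.float64(88.2), np.float64(90.9), np.float64(88.3), np.float64(89.0)] med 88.7 nom 96.5 ang -0.09
wrist plane [-3.50409305e-03 -8.43068197e-03  1.10243083e+02] 31177
   x -1 [np.float64(-66.7), np.float64(-66.7), np.float64(-66.7), np.float64(-66.2), np.float64(-64.7)] med -66.7 nom -68.5 ang -2.58
   x 1 [np.float64(67.4), np.float64(67.7), np.float64(67.5), np.float64(67.7), np.float64(67.0)] med 67.5 nom 68.5 ang 0.46
   y 1 [np.float64(84.0), np.float64(90.3), np.float64(92.4), np.float64(92.6), np.float64(92.1), np.float64(92.1)] med 92.1 nom 96.5 ang 2.58
6.25 [0.5697938  0.21315461 0.13529162] [-179.88556847   -0.57855645   16.06430646] [-0.1077484  0.5929645 -1.0822034]
6.25 [0.5697938  0.21315461 0.13529162] [-179.88556847   -0.57855645   16.06430646] [-0.1077484  0.5929645 -1.0822034]
6.25 [0.5697938  0.21315461 0.13529162] [-179.88556847   -0.57855645   16.06430646] [-0.1077484  0.5929645 -1.0822034]
```

View pics/s6.png

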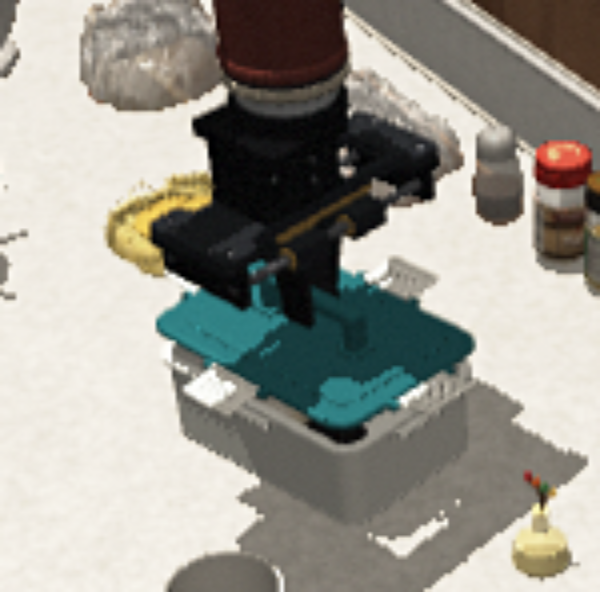

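The lid is level over the box, and the two cameras agree it needs about 2.5 mm more toward +y. I shift it and go down.

drive_tool(rows=[[0, -0.15, 0.4, 0, 0, 0], [0, -0.1, 0.5, 0, 0, 0], [0, 0, 0.5, 0, 0, 0], [0, 0, 0.4, 0, 0, 0], [0, 0, 0.3, 0, 0, 0]])

```text
t: 6.88
tool_pos: [0.5705, 0.2162, 0.1149]
eef_rot: [-179.9, -0.8, 16.1]
ft_force: [-3.7, -3.4, 2.5]
opening: 0.0136
```

Run:
```python
from lid import *
C=np.array([.569,.215])
p,d=get_image("side");lidedges("side",p,d,C,16.4);cv2.imwrite("pics/s7.png",cv2.resize(p[60:220,130:280,::-1],None,fx=4,fy=3.7))
T=toolT();p,d=get_image("wrist");p[240:]=0;lidedges("wrist",p,d,C,16.4,T)
s=get_state();print(s['t'],s['tool_pos'],s['eef_rot'],s['ft_force'],s['wrist_torque'])
```

```text
side plane [1.37405508e-02 1.34636859e-02 9.01641469e+01] 1313
   x -1 [np.float64(-66.4), np.float64(-67.2), np.float64(-65.8), np.float64(-65.3), np.float64(-67.6), np.float64(-67.2), np.float64(-66.5), np.float64(-67.4), np.float64(-65.7), np.float64(-65.3)] med -66.5 nom -68.5 ang -0.09
   x 1 [np.float64(62.0), np.float64(62.4), np.float64(63.1), np.float64(64.3), np.float64(66.7)] med 63.1 nom 68.5 ang -6.47
   y -1 [np.float64(-96.9), np.float64(-97.3), np.float64(-97.3), np.float64(-97.6), np.float64(-97.1), np.float64(-94.9)] med -97.2 nom -96.5 ang 0.52
   y 1 [np.float64(92.2), np.float64(91.5), np.float64(94.4)] med 92.2 nom 96.5 ang 7.88
wrist plane [4.96073267e-03 1.62902614e-03 9.04413605e+01] 31468
   x -1 [np.float64(-64.9), np.float64(-65.0), np.float64(-64.9), np.float64(-64.6), np.float64(-64.2)] med -64.9 nom -68.5 ang -1.03
   x 1 [np.float64(69.5), np.float64(69.7), np.float64(69.3), np.float64(69.2), np.float64(68.8)] med 69.3 nom 68.5 ang 1.09
   y 1 [np.float64(85.6), np.float64(92.9), np.float64(94.6), np.float64(102.1), np.float64(95.9), np.float64(95.3)] med 94.9 nom 96.5 ang 4.58
6.975 [0.57030133 0.21631581 0.11493914] [-179.89352726   -0.73196871   16.09103099] [-2.09263803 -0.83262943 -0.37384596] [0.0288575  0.3351815  0.13724056]
```

View pics/s7.png

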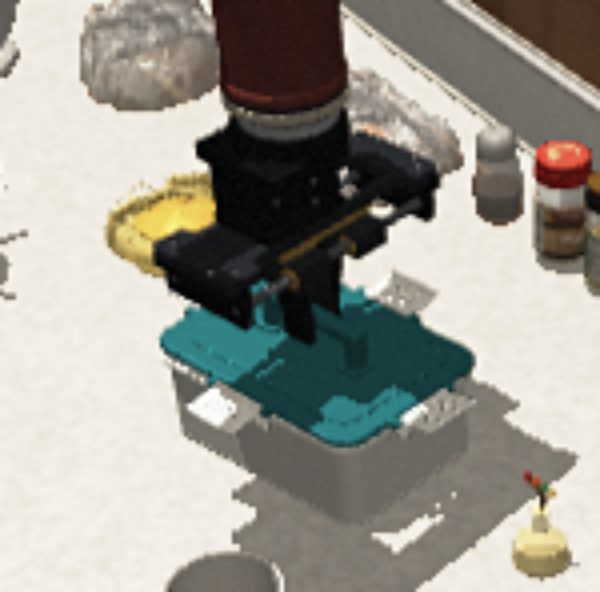

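drive_tool(rows=[[-0.1, 0.05, 0.1, -0.005, -0.008, -0.003], [-0.05, 0, 0.3, 0, 0, 0], [0, 0, 0.3, 0, 0, 0], [0, 0, 0.2, 0, 0, 0]])

```text
t: 7.48
tool_pos: [0.5696, 0.216, 0.1104]
eef_rot: [179.8, -0.3, 16.3]
ft_force: [-9.6, -2.1, 14.5]
opening: 0.0134
```

Run:
```python
from lid import *
C=np.array([.569,.215])
p,d=get_image("side");lidedges("side",p,d,C,16.4)
T=toolT();p,d=get_image("wrist");p[240:]=0;lidedges("wrist",p,d,C,16.4,T)
s=get_state();print(s['t'],s['tool_pos'],s['eef_rot'],s['ft_force'],s['wrist_torque'])
```

```text
side plane [3.93810782e-03 1.90512741e-03 8.56938453e+01] 1320
   x -1 [np.float64(-67.8), np.float64(-69.4), np.float64(-69.2), np.float64(-67.0), np.float64(-66.3), np.float64(-67.4), np.float64(-69.4), np.float64(-67.6), np.float64(-68.2), np.float64(-67.0)] med -67.7 nom -68.5 ang -0.14
   x 1 [np.float64(64.9), np.float64(62.0), np.float64(62.7), np.float64(63.9), np.float64(67.8)] med 63.9 nom 68.5 ang -4.41
   y -1 [np.float64(-96.6), np.float64(-98.2), np.float64(-97.7), np.float64(-96.7), np.float64(-96.3), np.float64(-95.8)] med -96.7 nom -96.5 ang 0.81
   y 1 [np.float64(89.4), np.float64(92.7), np.float64(93.7)] med 92.7 nom 96.5 ang 15.40
wrist plane [-4.94532742e-04 -8.05851613e-03  8.62504263e+01] 31331
   x -1 [np.float64(-65.8), np.float64(-65.7), np.float64(-65.9), np.float64(-65.8), np.float64(-65.0)] med -65.8 nom -68.5 ang -0.86
   x 1 [np.float64(68.4), np.float64(68.5), np.float64(68.4), np.float64(68.4), np.float64(67.8)] med 68.4 nom 68.5 ang 0.74
   y 1 [np.float64(87.5), np.float64(93.2), np.float64(94.3), np.float64(101.6), np.float64(95.4), np.float64(95.4)] med 94.8 nom 96.5 ang 3.89
7.575 [0.5696307  0.2160018  0.11041705] [179.81603046  -0.33578376  16.29959021] [-8.68613034 -2.25598746 11.88752412] [-0.30785787  1.26561732  0.02350419]
```

drive_tool(rows=[[-0.1, 0.05, 0.1, 0, 0, 0], [-0.05, 0, 0.1, 0, 0, 0], [0, 0, 0.1, 0, 0, 0]])

```text
t: 7.95
tool_pos: [0.5695, 0.2158, 0.1104]
eef_rot: [179.8, -0.5, 16.3]
ft_force: [-5.7, -1.7, 10.0]
opening: 0.0138
```

Open, then lift off.

drive_tool(rows=[[0, 0, 0, 0, 0, 0], [0, 0, 0, 0, 0, 0], [0, 0, 0, 0, 0, 0], [0, 0, -1.5, 0, 0, 0], [0, 0, -3, 0, 0, 0], [0, 0, -4, 0, 0, 0], [0, 0, -4, 0, 0, 0]], fingers=5)

```text
t: 8.82
tool_pos: [0.5665, 0.2148, 0.2363]
eef_rot: [179.8, -0.2, 16.3]
ft_force: [0.2, 0.4, 0.5]
opening: 0.0499
```

Run:
```python
from lid import *
C=np.array([.569,.215])
for n in("side","scene"):
    p,d=get_image(n);lidedges(n,p,d,C,16.4)
    cv2.imwrite(f"pics/{n}8.png",cv2.resize(p[90:230,130:280,::-1],None,fx=4,fy=4)); np.savez(n+"8.npz",p=p,d=d)
T=toolT();p,d=get_image("wrist");cv2.imwrite("pics/w8.png",p[:,:,::-1]);p[240:]=0;lidedges("wrist",p,d,C,16.4,T)
s=get_state();print(s['t'],s['tool_pos'],s['eef_rot'],s['ft_force'],s['wrist_torque'])
```

```text
side plane [ 1.09377895e-03 -9.60389778e-05  8.56035026e+01] 1490
   x -1 [np.float64(-67.7), np.float64(-67.8), np.float64(-67.6), np.float64(-68.3), np.float64(-67.5), np.float64(-68.0), np.float64(-68.8), np.float64(-69.0), np.float64(-66.3), np.float64(-69.0)] med -67.9 nom -68.5 ang 0.21
   x 1 [np.float64(63.1), np.float64(62.4), np.float64(61.9), np.float64(61.1), np.float64(65.9), np.float64(62.1), np.float64(61.4), np.float64(61.3), np.float64(63.4), np.float64(64.2)] med 62.2 nom 68.5 ang 0.01
   y -1 [np.float64(-97.9), np.float64(-97.9), np.float64(-96.5), np.float64(-95.5), np.float64(-96.7), np.float64(-97.0)] med -96.8 nom -96.5 ang 0.68
   y 1 [np.float64(92.5), np.float64(89.6), np.float64(93.8), np.float64(92.3), np.float64(88.2), np.float64(91.4)] med 91.8 nom 96.5 ang -0.87
scene plane [5.44367074e-03 2.82845580e-03 8.84272938e+01] 747
   x -1 [np.float64(-67.5), np.float64(-70.0), np.float64(-68.2), np.float64(-68.8), np.float64(-69.4), np.float64(-65.8), np.float64(-70.1), np.float64(-68.5), np.float64(-66.6), np.float64(-66.6)] med -68.3 nom -68.5 ang -0.60
   
[... 575 characters left out ...]
 np.float64(-64.7)] med -65.3 nom -68.5 ang -0.19
   x 1 [np.float64(50.6), np.float64(51.2), np.float64(66.8), np.float64(67.7), np.float64(67.2), np.float64(67.7), np.float64(67.0), np.float64(61.0), np.float64(57.3), np.float64(62.4)] med 64.6 nom 68.5 ang -1.69
   y -1 [np.float64(-75.2), np.float64(-75.8), np.float64(-76.1), np.float64(-76.5), np.float64(-76.1)] med -76.1 nom -96.5 ang -0.53
   y 1 [np.float64(94.4), np.float64(94.4), np.float64(94.4), np.float64(95.3), np.float64(94.3), np.float64(94.3)] med 94.4 nom 96.5 ang 0.11
8.975 [0.56857001 0.21537214 0.23874837] [179.77054896  -0.55103398  16.2948989 ] [-0.12833293  0.20023766 -0.69527186] [-0.00516635  0.01039189 -0.00966635]
```

View pics/side8.png

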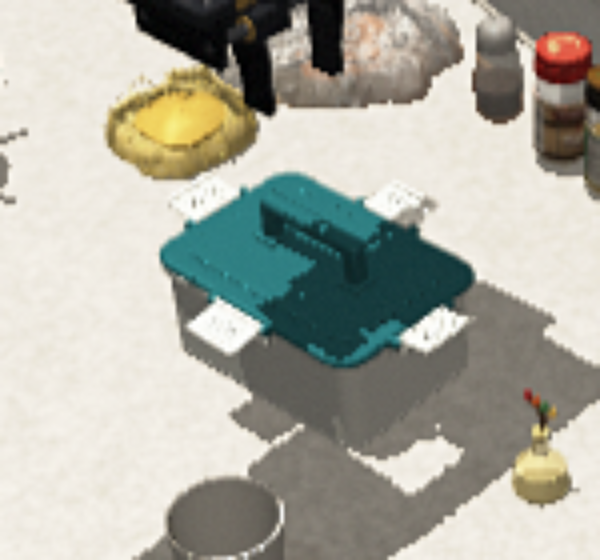

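View pics/w8.png

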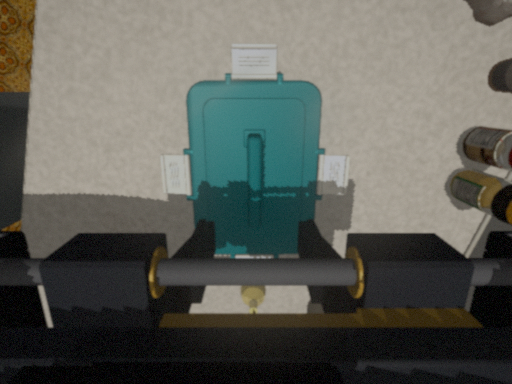

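The lid sits level: top at 85.6 mm against 85 nominal, edges centred within about 1 mm. All four clips stand straight out, at about (205,200), (400,200), (228,325) and (432,325) in the enlarged side view. First is the +y clip, with closed fingers.

```bash
cat >> h.py <<'E'
def boxp(x,y,z):
    a=np.radians(16.4);return np.array([.569+x*np.cos(a)-y*np.sin(a),.215+x*np.sin(a)+y*np.cos(a),z])
def inbox():
    s=get_state();p=s['tool_pos'];a=np.radians(16.4);dx,dy=p[0]-.569,p[1]-.215
    print('t %.2f box mm %.1f %.1f %.1f'%(s['t'],1e3*(dx*np.cos(a)+dy*np.sin(a)),1e3*(-dx*np.sin(a)+dy*np.cos(a)),1e3*p[2]),'rot',np.round(s['eef_rot'],1),'F',np.round(s['ft_force'],1),'M',np.round(s['wrist_torque'],2))
E
python3 - <<'E'
from h import *
inbox();rows(vert(16.4,boxp(0,.124,.16)),4)
E
```

```text
t 8.97 box mm -0.3 0.5 238.7 rot [179.8  -0.6  16.3] F [-0.1  0.2 -0.7] M [-0.01  0.01 -0.01]
[[-0.02, -3.1, 1.96, 0.001, -0.002, -0.0], [-0.01, -3.09, 1.96, 0.001, -0.002, -0.0], [-0.0, -3.09, 1.96, 0.001, -0.002, -0.0], [0.0, -3.09, 1.97, 0.001, -0.002, -0.0]]
```

drive_tool(rows=[[0, -3.1, 1.5, 0.001, 0.002, 0], [0, -3.1, 2, 0.001, 0.002, 0], [0, -3.1, 2, 0, 0.002, 0], [0, -3.1, 2, 0, 0.002, 0], [0, 0, 0.3, 0, 0, 0]], fingers=0)

```text
t: 9.6
tool_pos: [0.5324, 0.3359, 0.1556]
eef_rot: [179.8, -0.8, 16.2]
ft_force: [0.3, -0.4, -0.4]
opening: 0.0077
```

Run:
```python
from h import *
inbox();print(get_state()['opening'])
p,d=get_image("side");cv2.imwrite("pics/s9.png",cv2.resize(p[60:220,130:280,::-1],None,fx=4,fy=3.7))
```

```text
t 9.60 box mm -0.9 126.3 155.6 rot [179.8  -0.8  16.2] F [ 0.3 -0.4 -0.4] M [0.   0.06 0.  ]
0.007667287733563492
```

View pics/s9.png

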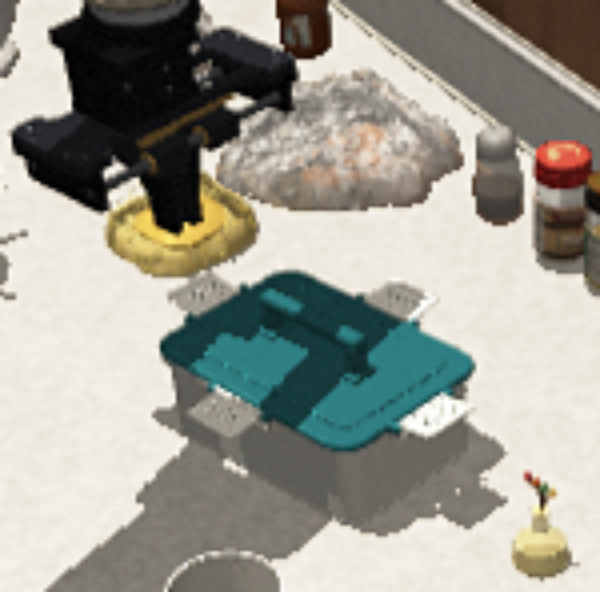

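drive_tool(rows=[[0, 0.15, 2.2, 0, 0.003, 0], [0, 0.1, 2.2, 0, 0.003, 0], [0, 0.1, 1.5, 0, 0, 0], [0, 0, 1.5, 0, 0, 0], [0, 0, 1.4, 0, 0, 0]])

```text
t: 10.28
tool_pos: [0.5412, 0.3297, 0.071]
eef_rot: [179.8, -1.7, 16.0]
ft_force: [-1.1, 1.7, 3.2]
opening: 0.0003
```

Run:
```python
from h import *
inbox()
p,d=get_image("side");cv2.imwrite("pics/s10.png",cv2.resize(p[60:220,130:280,::-1],None,fx=4,fy=3.7))
```

```text
t 10.28 box mm 5.8 117.9 71.0 rot [179.8  -1.7  16. ] F [-1.1  1.7  3.2] M [0.31 0.15 0.02]
```

View pics/s10.png

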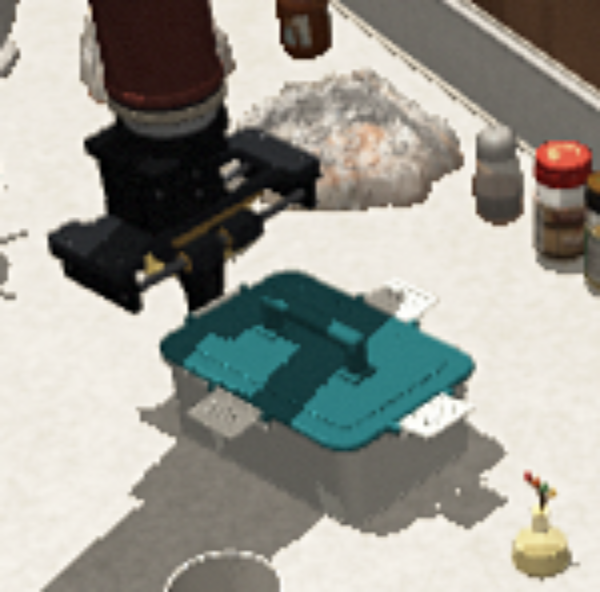

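drive_tool(rows=[[-0.3, 0, 0.5, 0, -0.02, 0], [-0.2, 0.2, 0.3, 0, -0.01, 0], [0, 0.3, 0, 0, 0, 0], [0, 0.3, 0, 0, 0, 0]])

```text
t: 10.82
tool_pos: [0.5398, 0.3258, 0.064]
eef_rot: [-179.7, -0.3, 15.9]
ft_force: [-2.7, 12.3, -0.7]
opening: 0.0008
```

Run:
```python
from h import *
inbox()
```

```text
t 10.82 box mm 3.3 114.5 64.0 rot [-179.7   -0.3   15.9] F [-2.7 12.3 -0.7] M [2.24 0.33 0.01]
```

drive_tool(rows=[[0, 0.3, 0, 0, 0, 0], [0, 0.3, 0, 0, 0, 0]])

```text
t: 11.08
tool_pos: [0.5398, 0.3257, 0.0641]
eef_rot: [-179.1, -0.4, 16.0]
ft_force: [-1.7, 10.5, -1.4]
opening: 0.0007
```

Run:
```python
from h import *
inbox()
```

```text
t 11.07 box mm 3.3 114.5 64.1 rot [-179.1   -0.4   16. ] F [-1.7 10.5 -1.4] M [2.02 0.23 0.03]
```

drive_tool(rows=[[0, -1.2, 0, 0.01, 0, 0], [0, -1, -2, 0, 0, 0], [0, -1, -4, 0, 0, 0], [0, -1, -4, 0, 0, 0]])

```text
t: 11.58
tool_pos: [0.5247, 0.3631, 0.1646]
eef_rot: [-178.8, 0.3, 15.9]
ft_force: [1.2, 0.6, -0.2]
opening: 0.0008
```

Run:
```python
from h import *
inbox()
T=toolT();p,d=get_image("wrist");cv2.imwrite("pics/w11.png",p[:,:,::-1]);np.savez("w11.npz",p=p,d=d,T=T)
inbox()
```

```text
t 11.57 box mm -0.7 154.6 164.6 rot [-178.8    0.3   15.9] F [ 1.2  0.6 -0.2] M [ 0.04 -0.03  0.05]
t 11.62 box mm 2.5 156.5 171.9 rot [-178.6   -0.3   16. ] F [2.3 3.1 4.4] M [ 0.15 -0.09 -0.01]
```

View pics/w11.png

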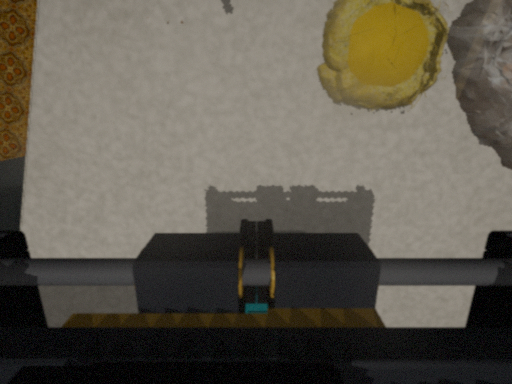

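drive_tool(rows=[[0, 3, -2, -0.01, 0, 0], [0, 4, -3, -0.01, 0, 0], [0, 4, -1, 0, 0, 0], [0, 2, 0, 0, 0, 0], [0, 0, 0, 0, 0, 0]])

```text
t: 12.25
tool_pos: [0.5648, 0.239, 0.2404]
eef_rot: [-179.9, -0.8, 16.1]
ft_force: [-0.6, -0.7, -0.7]
opening: 0.0004
```

Run:
```python
from h import *
inbox()
T=toolT();p,d=get_image("wrist");cv2.imwrite("pics/w12.png",p[:,:,::-1]);np.savez("w12.npz",p=p,d=d,T=T)
inbox();rows(vert(16.4,boxp(0,-.124,.20)),6)
```

```text
t 12.25 box mm 2.8 24.2 240.4 rot [-179.9   -0.8   16.1] F [-0.6 -0.7 -0.7] M [ 0.06  0.06 -0.02]
t 12.30 box mm 2.8 25.0 240.3 rot [-179.9   -0.8   16.2] F [ 0.7  0.1 -0.1] M [-0.04  0.02  0.01]
[[-0.05, 2.49, 0.67, -0.0, -0.002, -0.001], [-0.05, 2.49, 0.67, -0.0, -0.002, -0.001], [-0.05, 2.48, 0.67, -0.0, -0.002, -0.001], [-0.05, 2.48, 0.67, -0.0, -0.002, -0.001], [-0.05, 2.48, 0.67, -0.0, -0.002, -0.001], [-0.05, 2.48, 0.67, -0.0, -0.002, -0.001]]
```

View pics/w12.png

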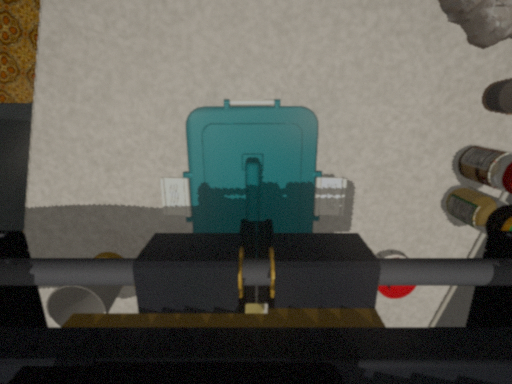

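The +y clip now shows only as a thin white line at about (252,102), so it looks shut. Next is the −y clip.

drive_tool(rows=[[-0.05, 2.5, 0.4, 0, -0.003, 0], [-0.05, 2.5, 0.5, 0, -0.003, 0], [-0.05, 2.5, 0.7, 0, -0.003, 0], [-0.05, 2.5, 0.7, 0, -0.003, 0], [-0.05, 2.5, 0.7, 0, -0.002, 0], [0, 2.4, 0.8, 0, 0, 0], [0, 0, 1, 0, 0, 0]])

```text
t: 13.18
tool_pos: [0.6006, 0.1041, 0.1845]
eef_rot: [-179.5, 0.5, 16.8]
ft_force: [0.2, 0.5, -0.4]
opening: 0.0004
```

Run:
```python
from h import *
inbox()
```

```text
t 13.18 box mm -1.0 -115.3 184.5 rot [-179.5    0.5   16.8] F [ 0.2  0.5 -0.4] M [-0.01 -0.1  -0.03]
```

drive_tool(rows=[[0, 0.5, 2.5, -0.005, 0, 0.005], [0, 0.4, 2.5, -0.004, -0.004, 0.005], [0, 0.1, 2, 0, -0.003, 0], [0, 0, 1.5, 0, 0, 0], [0, 0, 1.5, 0, 0, 0], [0, 0, 1, 0, 0, 0]])

```text
t: 13.92
tool_pos: [0.601, 0.1018, 0.0693]
eef_rot: [-179.9, 0.9, 16.5]
ft_force: [-2.3, 1.6, 19.2]
opening: 0.0005
```

Run:
```python
from h import *
inbox()
p,d=get_image("side");cv2.imwrite("pics/s13.png",cv2.resize(p[60:220,130:280,::-1],None,fx=4,fy=3.7))
```

```text
t 13.93 box mm -1.2 -117.6 69.3 rot [-179.9    0.9   16.5] F [-2.3  1.6 19.2] M [0.71 0.69 0.03]
```

View pics/s13.png

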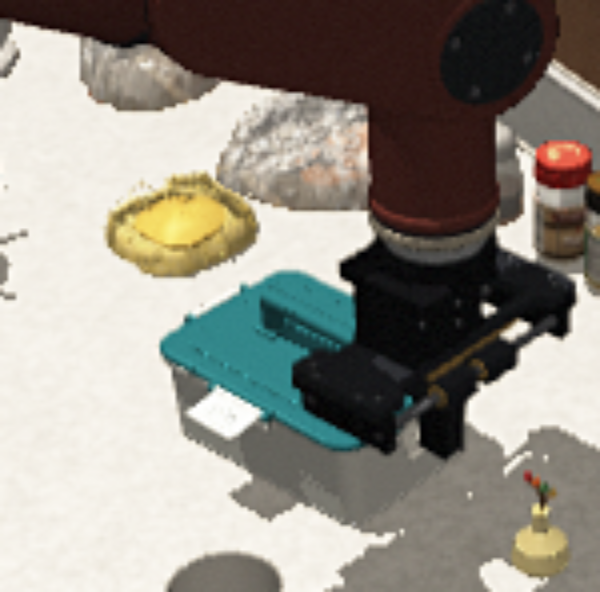

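drive_tool(rows=[[0, 0.4, -0.3, 0, -0.005, 0], [0, 0.2, 0, 0, -0.005, 0], [0, 0, 0.4, 0, 0, 0], [0, 0, 0.3, 0, 0, 0]])

```text
t: 14.48
tool_pos: [0.6028, 0.0963, 0.0645]
eef_rot: [-179.8, 1.5, 16.5]
ft_force: [0.4, 0.5, -0.8]
opening: 0.0005
```

Run:
```python
from h import *
inbox()
```

```text
t 14.47 box mm -1.1 -123.5 64.5 rot [-179.8    1.5   16.5] F [ 0.4  0.5 -0.8] M [ 0.02 -0.05  0.02]
```

Force is gone; now push inward.

drive_tool(rows=[[0, -0.4, 0, 0, 0.01, 0], [0, -0.4, 0, 0, 0.01, 0], [0, -0.4, 0, 0, 0, 0], [0, -0.4, 0, 0, 0, 0]])

```text
t: 14.98
tool_pos: [0.5985, 0.1079, 0.0637]
eef_rot: [179.7, 0.3, 16.5]
ft_force: [3.7, -12.5, -3.5]
opening: 0.0005
```

Run:
```python
from h import *
inbox()
```

```text
t 14.97 box mm -1.9 -111.0 63.7 rot [179.7   0.3  16.5] F [  3.7 -12.5  -3.5] M [-2.12 -0.63  0.05]
```

drive_tool(rows=[[0, 1, 0, 0, 0, 0], [0, 0.6, -2, 0, 0, 0], [0, 0, -4, 0, 0, 0], [0, 0, -4.5, 0, 0, 0], [0, 0, -4.5, 0, 0, 0]])

```text
t: 15.6
tool_pos: [0.6014, 0.0941, 0.2185]
eef_rot: [-180.0, 0.6, 16.5]
ft_force: [0.7, -1.0, 0.7]
opening: 0.0007
```

Run:
```python
from lid import *
inbox()
C=np.array([.569,.215])
p,d=get_image("side");lidedges("side",p,d,C,16.4,zr=(.06,.1));cv2.imwrite("pics/s15.png",cv2.resize(p[60:220,130:280,::-1],None,fx=4,fy=3.7))
q=get_state()['qpos'];print(q)
rows(vert(106.4,boxp(.095,0,.21)),8); rows(vert(-73.6,boxp(.095,0,.21)),8)
```

```text
t 15.60 box mm -3.0 -125.2 218.5 rot [-180.     0.6   16.5] F [ 0.7 -1.   0.7] M [ 0.06 -0.06  0.05]
side plane [ 1.40431599e-03 -4.40597662e-04  8.54682499e+01] 1528
   x -1 [np.float64(-67.6), np.float64(-69.4), np.float64(-66.3), np.float64(-67.6), np.float64(-67.7), np.float64(-72.3), np.float64(-69.9), np.float64(-70.1), np.float64(-66.9), np.float64(-69.2)] med -68.5 nom -68.5 ang 0.77
   x 1 [np.float64(64.8), np.float64(62.0), np.float64(64.8), np.float64(62.4), np.float64(64.9), np.float64(62.5), np.float64(64.7), np.float64(63.4), np.float64(65.4), np.float64(63.5)] med 64.1 nom 68.5 ang -0.12
   y -1 [np.float64(-91.7), np.float64(-95.9), np.float64(-95.9), np.float64(-94.1), np.float64(-92.7), np.float64(-94.4)] med -94.2 nom -96.5 ang 0.32
   y 1 [np.float64(92.8), np.float64(92.5), np.float64(97.0), np.float64(90.7), np.float64(90.3), np.float64(92.1)] med 92.3 nom 96.5 ang -1.81
[  1.55242529  11.15834474  89.89826494  -0.12433925  78.90278527
 -14.96706366]
[[1.19, -1.57, 0.21, 0.0, 0.0, -0.196], [1.47, -1.31, 0.21, 0.0, 0.0, -0.196], [1.7, -1.0, 0.21, 0.0, 0.0, -0.196], [1.86, -0.65, 0.21, 0.0, 0.0, -0.196], [1.95, -0.28, 0.21, 0.0, 0.0, -0.196], [1.97, 0.11, 0.21, 0.0, 0.0, -0.196], [1.91, 0.49, 0.21, 0.0, 0.0, -0.196], [1.77, 0.85, 0.21, 0.0, 0.0, -0.196]]
[[1.19, -1.57, 0.21, 0.0, -0.0, 0.197], [0.86, -1.77, 0.21, 0.0, -0.0, 0.197], [0.49, -1.91, 0.21, 0.0, -0.0, 0.197], [0.11, -1.97, 0.21, 0.0, -0.0, 0.197], [-0.28, -1.95, 0.21, 0.0, -0.0, 0.197], [-0.65, -1.86, 0.21, 0.0, -0.0, 0.197], [-1.0, -1.69, 0.21, 0.0, -0.0, 0.197], [-1.31, -1.47, 0.21, 0.0, -0.0, 0.197]]
```

View pics/s15.png

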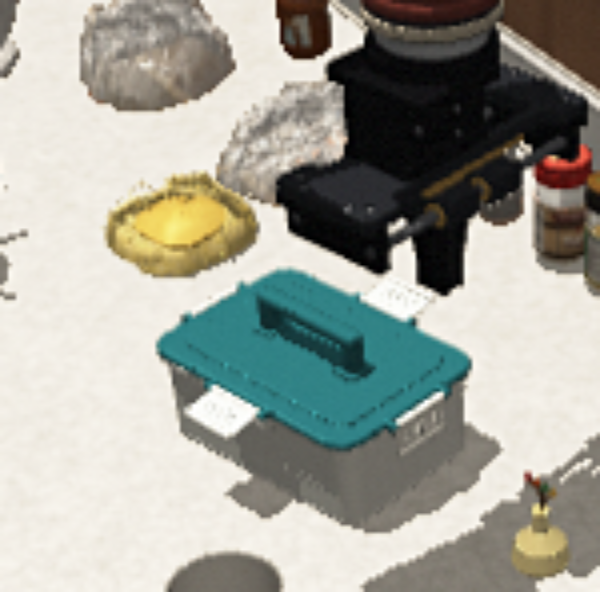

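The −y clip is flush at about (422,422). The +x clip at (400,297) and the −x clip at (222,412) are still out. Now I turn a quarter for the long sides.

drive_tool(rows=[[1.2, -1.6, 0, 0, 0, 0.185], [0.86, -1.8, 0, 0, 0, 0.185], [0.49, -1.9, 0, 0, 0, 0.185], [0.11, -2, 0, 0, 0, 0.185], [-0.28, -1.95, 0, 0, 0, 0.185], [-0.65, -1.86, 0, 0, 0, 0.185], [-1.0, -1.7, 0, 0, 0, 0.185], [-1.31, -1.5, 0, 0, 0, 0.185]])

```text
t: 16.65
tool_pos: [0.661, 0.2503, 0.247]
eef_rot: [-178.8, -0.0, -69.6]
ft_force: [0.5, -0.8, 0.1]
opening: 0.0004
```

Run:
```python
from h import *
inbox()
rows(vert(-73.6,boxp(.096,.002,.12)),4)
```

```text
t 16.65 box mm 98.2 7.9 247.0 rot [-178.8   -0.   -69.6] F [ 0.5 -0.8  0.1] M [-0.03  0.08 -0.02]
[[0.14, 0.13, 3.17, -0.005, 0.0, 0.018], [0.14, 0.11, 3.17, -0.005, 0.0, 0.018], [0.15, 0.09, 3.17, -0.005, 0.0, 0.018], [0.15, 0.08, 3.17, -0.005, 0.0, 0.018]]
```

drive_tool(rows=[[0.14, 0.1, 2.6, -0.005, 0, 0.02], [0.14, 0, 2.8, -0.005, 0, 0.02], [0.15, 0, 2.8, -0.005, 0, 0.018], [0.15, 0, 2.4, -0.005, 0, 0.018], [0, 0, 0, 0, 0, 0]])

```text
t: 17.27
tool_pos: [0.6614, 0.2432, 0.1352]
eef_rot: [179.9, 0.1, -73.3]
ft_force: [-1.1, -0.0, -0.6]
opening: 0.0005
```

Run:
```python
from h import *
inbox()
```

```text
t 17.27 box mm 96.6 1.0 135.2 rot [ 1.799e+02  1.000e-01 -7.330e+01] F [-1.1 -0.  -0.6] M [0.02 0.13 0.06]
```

Down 70 mm past the flap at x ≈ 96.

drive_tool(rows=[[0, 0, 2, 0, 0, 0], [0, 0, 1.5, 0, 0, 0], [0, 0, 1.5, 0, 0, 0], [0, 0, 1.2, 0, 0, 0], [0, 0, 0.6, 0, 0, 0]])

```text
t: 17.9
tool_pos: [0.6632, 0.2435, 0.0666]
eef_rot: [-179.8, 0.1, -73.2]
ft_force: [0.3, 1.3, 0.2]
opening: 0.0009
```

Run:
```python
from h import *
inbox()
```

```text
t 17.90 box mm 98.4 0.8 66.6 rot [-1.798e+02  1.000e-01 -7.320e+01] F [0.3 1.3 0.2] M [-0.02  0.06 -0.02]
```

drive_tool(rows=[[0, 0.4, 0.2, 0, 0, 0], [0, 0.4, 0, 0, 0, 0], [0, 0.4, 0, 0, 0, 0], [0, 0.4, 0, 0, 0, 0], [0, 0.3, 0, 0, 0, 0]])

```text
t: 18.52
tool_pos: [0.6503, 0.2396, 0.0663]
eef_rot: [-178.9, 0.0, -73.2]
ft_force: [9.4, 2.6, -4.5]
opening: 0.0001
```

Run:
```python
from h import *
inbox()
```

```text
t 18.52 box mm 85.0 0.7 66.3 rot [-178.9    0.   -73.2] F [ 9.4  2.6 -4.5] M [ 0.59 -1.57 -0.02]
```

drive_tool(rows=[[0, 0.4, 0, 0, 0, 0], [0, -1.2, 0, 0, 0, 0], [0, -0.5, -2.5, 0, 0, 0], [0, 0, -4.5, 0, 0, 0], [0, 0, -4.5, 0, 0, 0], [0, 0, -3, 0, 0, 0]])

```text
t: 19.27
tool_pos: [0.658, 0.242, 0.214]
eef_rot: [-179.0, 0.1, -73.2]
ft_force: [1.1, 0.3, 0.6]
opening: -0.0
```

Run:
```python
from h import *
inbox()
rows(vert(-73.6,boxp(-.098,.002,.20)),7)
```

```text
t 19.27 box mm 93.0 0.8 214.0 rot [-1.79e+02  1.00e-01 -7.32e+01] F [1.1 0.3 0.6] M [0.03 0.08 0.  ]
[[-0.04, 2.73, 0.15, -0.003, 0.0, 0.001], [-0.03, 2.73, 0.16, -0.003, 0.0, 0.001], [-0.03, 2.73, 0.16, -0.003, 0.0, 0.001], [-0.03, 2.73, 0.17, -0.003, 0.0, 0.001], [-0.03, 2.73, 0.18, -0.003, 0.0, 0.001], [-0.02, 2.73, 0.19, -0.003, 0.0, 0.001], [-0.02, 2.73, 0.19, -0.003, 0.0, 0.001]]
```

drive_tool(rows=[[0, 2.7, 0.1, -0.003, 0, 0], [0, 2.75, 0.1, -0.003, 0, 0], [0, 2.75, 0.1, -0.003, 0, 0], [0, 2.75, 0.1, -0.003, 0, 0], [0, 2.75, 0.1, -0.003, 0, 0], [0, 2.75, 0.2, -0.003, 0, 0], [0, 2.75, 1, 0, 0, 0]])

```text
t: 20.15
tool_pos: [0.4692, 0.185, 0.2012]
eef_rot: [-179.6, 0.0, -73.2]
ft_force: [-1.1, -0.0, -0.8]
opening: 0.0007
```

Run:
```python
from h import *
inbox()
T=toolT();p,d=get_image("wrist");cv2.imwrite("pics/w20.png",p[:,:,::-1])
p,d=get_image("side");cv2.imwrite("pics/s20.png",cv2.resize(p[60:220,130:280,::-1],None,fx=4,fy=3.7))
```

```text
t 20.15 box mm -104.2 -0.6 201.2 rot [-179.6    0.   -73.2] F [-1.1 -0.  -0.8] M [-0.03  0.11 -0.04]
```

View pics/w20.png

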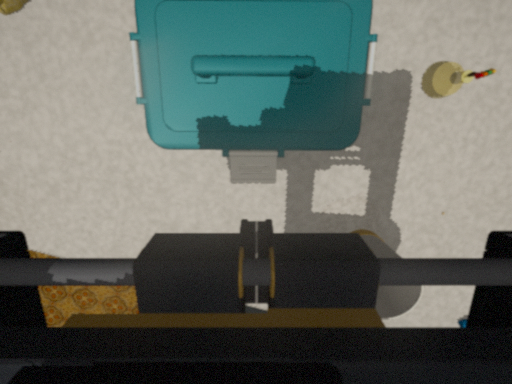

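View pics/s20.png

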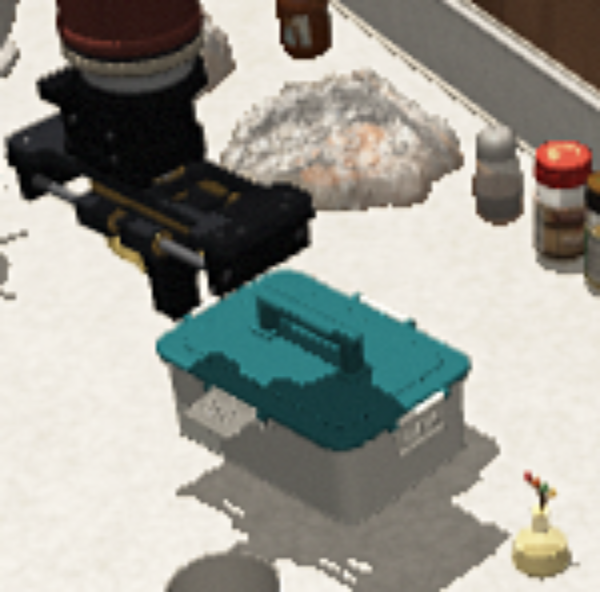

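The wrist view shows the two short-side clips flush at (137,70) and (371,65). The +x clip is only a thin line in the side view. The −x clip is still out at (253,165). I go down on it.

drive_tool(rows=[[0, -0.2, 2.5, -0.003, 0, 0], [0, -0.2, 2.5, -0.003, 0, 0], [0, -0.1, 2.5, 0, 0, 0], [0, 0, 2, 0, 0, 0], [0, 0, 1.5, 0, 0, 0], [0, 0, 1.2, 0, 0, 0], [0, 0, 0.8, 0, 0, 0]])

```text
t: 21.12
tool_pos: [0.4784, 0.1877, 0.0713]
eef_rot: [-179.4, 0.0, -73.2]
ft_force: [6.4, 2.0, 12.1]
opening: 0.0004
```

Run:
```python
from h import *
inbox()
```

```text
t 21.12 box mm -94.6 -0.6 71.3 rot [-179.4    0.   -73.2] F [ 6.4  2.  12.1] M [ 0.5  -1.   -0.02]
```

drive_tool(rows=[[0, 0.5, -0.2, 0, 0, 0], [0, 0.3, 0.2, 0, 0, 0], [0, 0, 0.5, 0, 0, 0], [0, 0, 0.2, 0, 0, 0]])

```text
t: 21.62
tool_pos: [0.4704, 0.1853, 0.064]
eef_rot: [-179.4, 0.0, -73.2]
ft_force: [-0.2, 0.8, 0.0]
opening: 0.0007
```

Run:
```python
from h import *
inbox()
```

```text
t 21.62 box mm -103.0 -0.7 64.0 rot [-179.4    0.   -73.2] F [-0.2  0.8  0. ] M [0.03 0.08 0.02]
```

drive_tool(rows=[[0, -0.6, 0, 0, 0, 0], [0, -0.5, 0, 0, 0, 0], [0, -0.4, 0, 0, 0, 0], [0, -0.4, 0, 0, 0, 0], [0, -0.4, 0, 0, 0, 0], [0, -0.3, 0, 0, 0, 0]])

```text
t: 22.38
tool_pos: [0.487, 0.1905, 0.0615]
eef_rot: [179.1, -0.0, -73.1]
ft_force: [-16.3, -6.0, 13.5]
opening: 0.0003
```

Run:
```python
from h import *
inbox()
```

```text
t 22.38 box mm -85.6 -0.4 61.5 rot [179.1  -0.  -73.1] F [-16.3  -6.   13.5] M [-0.91  2.7  -0.03]
```

Retreat and look.

drive_tool(rows=[[0, 1.2, 0, 0, 0, 0], [0, 1, -2, 0, 0, 0], [0, 0.5, -4.5, 0, 0, 0], [0, 0, -5, 0, 0, 0], [0, -1, -5, 0, 0, 0], [0, -2, -3, 0, 0, 0]])

```text
t: 23.12
tool_pos: [0.4932, 0.1926, 0.2631]
eef_rot: [179.6, 0.0, -73.1]
ft_force: [0.1, 1.2, -0.1]
opening: 0.0002
```

Run:
```python
from lid import *
inbox()
C=np.array([.569,.215])
p,d=get_image("side");lidedges("side",p,d,C,16.4,zr=(.06,.1));cv2.imwrite("pics/s23.png",cv2.resize(p[90:240,130:330,::-1],None,fx=4,fy=4))
T=toolT();p,d=get_image("wrist");cv2.imwrite("pics/w23.png",p[:,:,::-1]);np.savez("w23.npz",p=p,d=d,T=T)
```

```text
t 23.12 box mm -79.0 -0.1 263.1 rot [179.6   0.  -73.1] F [ 0.1  1.2 -0.1] M [-0.02  0.14  0.01]
side plane [ 1.24407824e-03 -2.21714470e-03  8.55842686e+01] 1505
   x -1 [np.float64(-68.5), np.float64(-70.5), np.float64(-70.3), np.float64(-68.2), np.float64(-69.9), np.float64(-69.0), np.float64(-68.5), np.float64(-67.0), np.float64(-70.2), np.float64(-69.0)] med -69.0 nom -68.5 ang -0.32
   x 1 [np.float64(64.6), np.float64(63.4), np.float64(64.3), np.float64(60.0), np.float64(66.7), np.float64(61.1), np.float64(63.4), np.float64(62.6), np.float64(61.0), np.float64(61.2)] med 63.0 nom 68.5 ang 0.97
   y -1 [np.float64(-96.1), np.float64(-95.8), np.float64(-93.1), np.float64(-91.8), np.float64(-95.9), np.float64(-92.2)] med -94.4 nom -96.5 ang 1.24
   y 1 [np.float64(93.5), np.float64(94.8), np.float64(98.2), np.float64(91.2), np.float64(94.8), np.float64(94.1)] med 94.4 nom 96.5 ang -1.10
```

View pics/s23.png

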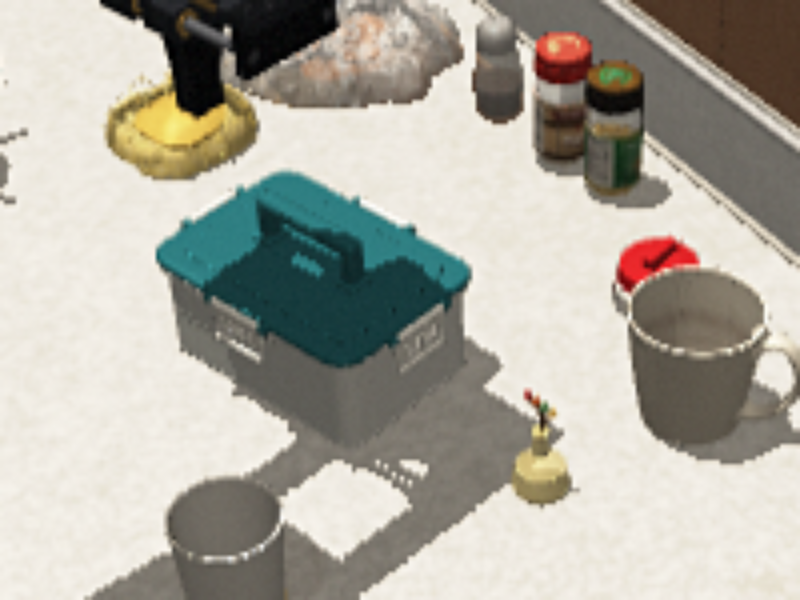

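View pics/w23.png

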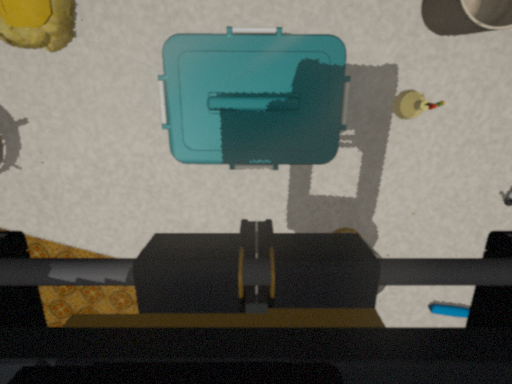

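Run:
```python
from h import *
f=np.load("w23.npz");s2=get_image("side");sc=get_image("scene")
a=np.radians(16.4);B=np.array([[np.cos(a),-np.sin(a)],[np.sin(a),np.cos(a)]])
for n,d,T in(("wrist",f['d'],f['T']),("side",s2[1],None),("scene",sc[1],None)):
    W=cloud(n,d,T).reshape(-1,3);W=W[(d>0).ravel()];L=np.c_[(W[:,:2]-[.569,.217])@B,W[:,2]]*1000
    for nm,ax,sg,r in(("xp",0,1,72),("xm",0,-1,72),("yp",1,1,100),("ym",1,-1,100)):
        o=L[(abs(L[:,1-ax])<19)&(sg*L[:,ax]>r-12)&(sg*L[:,ax]<r+35)&(L[:,2]>45)]
        lo=o[(o[:,2]<66)]
        q=sg*o[:,ax]
        print(n,nm,len(o),'max out %.1f'%(q.max()-r) if len(o) else '', 'low pts',len(lo),np.round(np.percentile(sg*lo[:,ax]-r,[10,50,90]),1) if len(lo)>3 else '')
```

```text
wrist xp 566 max out 2.6 low pts 0 
wrist xm 2090 max out 13.7 low pts 0 
wrist yp 466 max out 2.9 low pts 0 
wrist ym 470 max out 2.7 low pts 0 
side xp 36 max out 2.9 low pts 0 
side xm 907 max out 34.9 low pts 46 [-9.7  1.   4.1]
side yp 43 max out 2.5 low pts 0 
side ym 139 max out 4.4 low pts 39 [-3.3  0.6  3.4]
scene xp 17 max out 3.2 low pts 0 
scene xm 669 max out 35.0 low pts 35 [-9.7  1.3  4.2]
scene yp 18 max out 6.7 low pts 0 
scene ym 108 max out 6.1 low pts 35 [-9.4 -0.5  2.4]
```

Run:
```python
from h import *
f=np.load("w23.npz")
a=np.radians(16.4);B=np.array([[np.cos(a),-np.sin(a)],[np.sin(a),np.cos(a)]])
d=f['d'];W=cloud("wrist",d,f['T']).reshape(-1,3);W=W[(d>0).ravel()];L=np.c_[(W[:,:2]-[.569,.217])@B,W[:,2]]*1000
o=L[(abs(L[:,1])<19)&(-L[:,0]>55)&(-L[:,0]<107)&(L[:,2]>30)&(L[:,2]<100)]
print(len(o),(-o[:,0]).max()-72)
s,d=get_image("side");W=cloud("side",d).reshape(-1,3);L=np.c_[(W[:,:2]-[.569,.217])@B,W[:,2]]*1000
for nm,ax,r in(("xm",0,72),("ym",1,100)):
  for z in range(46,86,6):
    q=L[(abs(L[:,1-ax])<16)&(-L[:,ax]>r-20)&(-L[:,ax]<r+20)&(abs(L[:,2]-z)<3)];print(nm,z,len(q),np.round(np.median(-q[:,ax])-r,1) if len(q) else '')
inbox()
```

```text
557 2.5766220230615886
xm 46 1 -11.4
xm 52 6 1.5
xm 58 17 2.3
xm 64 13 2.0
xm 70 10 1.8
xm 76 15 1.8
xm 82 49 -6.1
ym 46 1 -10.3
ym 52 3 1.3
ym 58 22 2.0
ym 64 15 0.7
ym 70 13 1.2
ym 76 15 1.4
ym 82 41 -5.2
t 23.38 box mm -81.1 -0.1 258.2 rot [179.2   0.  -73.1] F [-0.8  0.2  0.2] M [-0.01  0.04  0.02]
```

```bash
python3 -c "
from bench import *
print(job_done())"
```

```text
the job is handed in; nothing more can be done
None
```

The teal lid is seated on the food box and all four clips look shut. I handed the job in at about 23.5 s with the gripper clear of everything; no verdict was reported.

**What I did:** I gripped the lid by its handle bar square to the slope, lifted it clear, levelled and turned it, and lowered it onto the rim. Then I pressed the clips with closed fingers in the order +y, −y, +x, −x.

**Last checks:**
- **Lid:** it is level within about 0.003 rad. Its top is at 85.6 mm against 85 nominal.
- **Centring:** lid edges were within about 1–2 mm of the box centre when I seated it. I did not re-measure the box's own rim after that.
- **Clips:** no flap stands more than 3 mm beyond its hinge line; one stuck at the catch would stand about 10 mm out. The side view shows the −x and −y flaps vertical. The +x and +y flaps can only be seen from above.
- **Box and bystanders:** the lid and box moved about 2 mm toward +y during pressing. The mug, cup and vase look untouched and upright, but I did not measure their positions again.

**What disagreed:**
- **Lid height:** the scene camera read the lid top about 2.5 mm higher than the other two. I trusted the side and wrist cameras.
- **Extra force:** coming down on the −y and −x clips, the fingers met 12–19 N of upward force. I moved outward, went lower and then pushed in. The last push on the −x clip reached about 22 N.

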